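# Fill the bottle tray and stack the emptied carrier

## Robot

A 7-joint arm with a two-finger parallel gripper is mounted at the origin on a cart in front of the work surface, level with it; the furniture and walls round the work are solid. World frame = base frame: x ahead of the robot, y to its left, z up, the work surface at z = 0. Lengths are in m, angles in rad, forces in N, time in s.
With the tool pointing down it reaches from about 0.4 to 0.9 m from the base axis. Payload 5.5 kg.
Tool frame: the origin (TCP) lies between the finger pads; the fingertips stand 17 mm ahead of it and the grasp point (between the pads) lies 2 mm behind it (arm.tip_extent is the distance from the TCP to the fingertips, in m); z points along the fingers, y is the direction in which the jaws open and shut (so a half turn about z gives the same grasp; the last joint's range is limited). The gripper opens to 85 mm and grips with 20 to 120 N. Pads are 22 mm wide; open, the fingers measure 114 mm over their backs; the gripper's body (76 mm by 85 mm) begins 54 mm behind the grasp point. The pads swing forward as they close: fully open they stand 13 mm farther back than shut.
Start: joints at [1.426, 0.501, -0.427, 1.55, 0.221, 1.138, -0.21], TCP at [0.258, -0.597, 0.216] pointing down, gripper open.
Joint ranges: [-2.88, 2.88], [-0.31, 2.03], [-1.54, 1.56], [0.2, 2.42], [-1.41, 4.55], [0.19, 2.02], [-2.57, 2.57]. Speed limits (rad/s): [2.57, 2.57, 3.14, 3.14, 3.14, 3.14, 3.14].

## Interface

Orientations are given as a unit quaternion [w, x, y, z].
In Python, from station import telemetry, capture, workorder, recognise, regions_of, place_of, arm gives the robot as it stands.
- The arm moves only by the tool arm_command, never from a script. Its arguments are lists of equal length, an entry for each row: "gripper": the opening, from 0 (shut) to 1 (fully open); "translation": the shift along the tool's x, y, z in mm, a list of three; "roll": the turn about the tool's z in degrees. In form: {"gripper": [gripper, ...], "translation": [[dx, dy, dz], ...], "roll": [roll, ...]}. A call has 1 to 5 rows; each row shifts and turns the commanded pose from where the row before left it, along the tool's axes as they then stand; what a row does not reach is not made up. A row lasts 1/12 s, in which the tool goes at most 41.7 mm and 7.16 degrees, less where a joint would pass 70% of its speed; a pose out of reach is approached as far as the arm can. A call with a gripper value outside its range is refused whole. The fingers move at their own pace and stop on an object; "force" is the grip in N (left out, the last holds). Time passes only in rows, so rows that do not move let the fingers close. It gives the time, the measured TCP pose, the force and the opening at its end, in the units of the state.
- telemetry.get_state(): the state, without advancing time (a new reading comes with each control period).
- capture(name): name is "side" or "top" or "wrist"; returns a dict with "img" (400x640x3 uint8, red, green, blue), "depth" (400x640 float32, m along the optical axis (not along the pixel's ray), 0 where there is no reading), "camera_matrix" (3x3 intrinsics, pixels), "R" (3x3) and "t" (3): a world point X has camera coordinates R X + t; the wrist camera has in their place "mount" (4x4, takes a point from camera to tool coordinates, whose origin is the TCP and whose axes are the flange's). Camera axes: x right, y down, z forward; pixel columns grow to the right and rows downward; lengths in m; the calibration is good to about 2 mm. A picture is of the moment at which its call begins: read the wrist's pose just before it.
- workorder.close_job(): hands the job in, once; it reports no verdict.
Trained networks look in a picture, given as the dict that the camera call returned (one of the last four; its "shot" number tells which), for a name from the list of things; names that differ only in an ending like _2 or _b are one class to them, and where a whole thing is asked for, a point or a joint stands for the part that bears it (a point fixed in the world has none). Each returns a list of dicts, best first, with "confidence" (0 to 1); they miss things now and then, are a little off and sometimes report something else, mostly with a low value. They report only what shows in the picture. A call takes as long as a camera call. They do not tell look-alikes from the thing itself.
- recognise(name, picture): "rect" ([left, top, width, height] in pixels, round what is visible of it).
- regions_of(name, picture): "region" (400x640 bool, what is visible of it) and "rect" ([left, top, width, height] in pixels, round what is visible of it).
- place_of(name, picture): "location" ([column, row] in pixels: a listed point, or the origin of a listed thing).
The state is a dict: "t": time; "joint_pos": joint angles; "joint_velocities": joint speeds; "effort": joint torques, N m; "eef_pos": TCP position; "tcp_rot": TCP orientation; "force": force on the tool from outside, world axes, zero at the start; "moment": the same for the moment, N m; "width": opening from 0.0 (shut) to 1.0 (fully open).
Only numpy, scipy, OpenCV 4.12 (cv2) and the standard library are available. Lean on these libraries where they do the work, as an engineer would, in place of code of your own. Each camera call takes 0.05 s, during which the arm holds its last target.

## Task

Move the two dropper bottles that lean in the grey carrier on the sloping stand into the black tray, setting them down gently and upright on its floor, one in each half, without dropping them. Then stack the emptied grey carrier squarely, the right way up, on the other empty grey carrier. Leave the bottles and the can that already stand in the tray, the wash bottle and the tape roll where they are.

Things in the scene. Friction and masses are not known exactly. Their poses are not given: they have to be found in the camera images.
- stand: white sheet-metal stand fixed on the desk, 104 x 184 mm; origin at desk height. Its face slopes 30 deg, low at own -x, high at +x; its middle is 50 mm above the origin and it reaches 36 mm down and 60 mm up the slope from there. Two stops at the low edge (16 mm high, 26 mm wide, centres at own y +-63 mm, open between) hold the carrier.
- carrier: grey carrier, a loose block 56 (own x) x 150 (y) x 34 mm (z), about 0.22 kg, flat top and underside; two square pockets 34.5 mm wide, 26 mm deep at own y +-48 mm, solid between, dark grip strips on the long sides at y = 0. Lies on the stand's slope, x axis uphill, long side against the stops. Origin: centre of its underside; z out of its top.
- empty_carrier: an identical grey carrier, loose, lying level and empty on the desk: origin at the centre of its underside, same axes (56 mm along x, 150 mm along y, 34 mm high); the other carrier is to be stacked on its flat top, either way round.
- bottle_a: amber bottle with black dropper cap, closed and rigid, 102 mm tall, about 0.07 kg: body 32 mm in diameter up to 70 mm, neck 24 mm from 62 to 77 mm, bulb 12 mm above. Origin: centre of its underside; z along its axis to the cap. At first leaning 30 to 36 deg in the carrier's pocket at own y -48 mm, with a little play, on the pocket floor 8 mm above the carrier's underside; to be moved.
- bottle_b: amber bottle with black dropper cap, closed and rigid, 102 mm tall, about 0.07 kg: body 32 mm in diameter up to 70 mm, neck 24 mm from 62 to 77 mm, bulb 12 mm above. Origin: centre of its underside; z along its axis to the cap. At first leaning likewise in the carrier's pocket at own y +48 mm; to be moved.
- bottle_c: amber bottle with black dropper cap, closed and rigid, 102 mm tall, about 0.07 kg: body 32 mm in diameter up to 70 mm, neck 24 mm from 62 to 77 mm, bulb 12 mm above. Origin: centre of its underside; z along its axis to the cap. Stands upright in the tray, in the half on the tray's -y side; stays.
- bottle_d: amber bottle with black dropper cap, closed and rigid, 102 mm tall, about 0.07 kg: body 32 mm in diameter up to 70 mm, neck 24 mm from 62 to 77 mm, bulb 12 mm above. Origin: centre of its underside; z along its axis to the cap. Stands upright in the tray, in the half on the tray's +y side; stays.
- can: white round screw can, 47 mm in diameter, 52 mm tall, standing in the tray's +y half beside bottle_d; origin at the centre of its underside; stays.
- tray: black tray, loose, level on the desk: 130 (own x) x 200 mm (own y) over the walls, 142 x 210 over the rim, 28 mm high; floor 2 mm thick, inner wall faces at x +-63 and y +-98 mm; a divider at y = 0, 14 mm high, 2 mm thick, parts it into two halves. Origin: centre of its underside; z up.
- wash_bottle: white squeeze bottle with red cap and bent spout, 64 mm in diameter, 175 mm tall, standing on the desk behind the work; its body's axis lies 22 mm towards own +y from its origin at desk height; bystander, stays.
- tape_roll: roll of brown tape lying flat, 93 mm in diameter, 48 mm high, origin at the centre of its underside; bystander, stays.
Mind the look-alikes: they are no part of the job. What is shaped like the bottle_d but blue or green is not meant.

How it is judged:
By the outcome, as a careful person would: the job done as asked, in the order asked, and still so for the second after the job is handed in, with the robot touching nothing.
It also fails if it takes over 72 s, if anything falls off the work surface, if the arm or the gripper's body presses on something with over 40 N, if the wrist force passes 120 N, or if a joint passes its speed limit or range.

## Working session

There is one attempt and no reset: what is moved stays moved. The work goes in short steps, Python scripts to look and compute and a tool call to move; the robot and the scene stay as the last step left them, time stands still between calls to the robot, and variables do not carry over. Pictures are saved under pics/ and viewed, and the job is handed in when it is done.

Besides the shell and the picture viewer there is one more tool, called after "Emit:" by a JSON object that holds its "fn" and its "kwargs". arm_command: Moves the arm, as the interface text tells. Its arguments: {"type":"object","properties":{"gripper":{"type":"array","items":{"type":"number"}},"translation":{"type":"array","items":{"type":"array","items":{"type":"number"}}},"roll":{"type":"array","items":{"type":"number"}},"force":{"type":"number"}},"required":["gripper","translation","roll"]}

```bash
ls -la; mkdir -p pics; python3 - <<'E'
from station import telemetry, capture, arm
import cv2
print(telemetry.get_state()); print([a for a in dir(arm) if a[0]!='_'], arm.tip_extent)
for n in("side","top"):
    p=capture(n); cv2.imwrite(f"pics/{n}0.png",p["img"][:,:,::-1]); print(n,p["camera_matrix"],p["R"],p["t"])
E
```

```text
total 12
drwxr-xr-x  3 agent agent 4096 Dec  7 16:44 .
drwxr-xr-x 23 root  root  4096 Dec  7 16:44 ..
drwxr-xr-x  2 agent agent 4096 Dec  7 16:44 pics
{'t': 0.0, 'joint_pos': array([ 1.42619808,  0.50185758, -0.42678573,  1.55146788,  0.22081034,
        1.1383096 , -0.2103095 ]), 'joint_velocities': array([ 1.33059600e-03,  3.92877308e-05,  1.63178288e-03, -1.31737621e-03,
        1.24144798e-04, -1.49391556e-03,  1.55388555e-03]), 'effort': array([-1.26432715e-04, -5.69515157e+01, -5.81657365e+00, -2.80932909e+01,
        1.06008907e-02,  1.18820209e-02, -4.90203462e-06]), 'eef_pos': array([ 0.25744428, -0.59604061,  0.21534537]), 'tcp_rot': array([-9.75857075e-04,  9.79279105e-01,  2.02512843e-01, -1.74805133e-04]), 'force': array([ 0.36581441, -0.05736277, -0.59275837]), 'moment': array([ 0.0518132 ,  0.04265352, -0.00490652]), 'width': 1.0006662971011808}
['PlanningError', 'tip_extent'] 0.017
side [[431.76719819   0.         323.75672161]
 [  0.         431.76719819 197.9451431 ]
 [  0.           0.           1.        ]] [[-0.85010674 -0.52639024  0.01522617]
 [-0.24259334  0.36579166 -0.89852375]
 [ 0.46740453 -0.76753487 -0.43866072]] [0.39032046 0.24539002 0.96105554]
top [[420.19559786   0.         321.3161265 ]
 [  0.         420.19559786 196.1191861 ]
 [  0.           0.           1.        ]] [[ 0.02752991 -0.99927158 -0.02642749]
 [-0.99674063 -0.02543547 -0.07655823]
 [ 0.07583026  0.02844899 -0.99671482]] [-0.15510098  0.54808318  1.11346865]
```

View pics/side0.png

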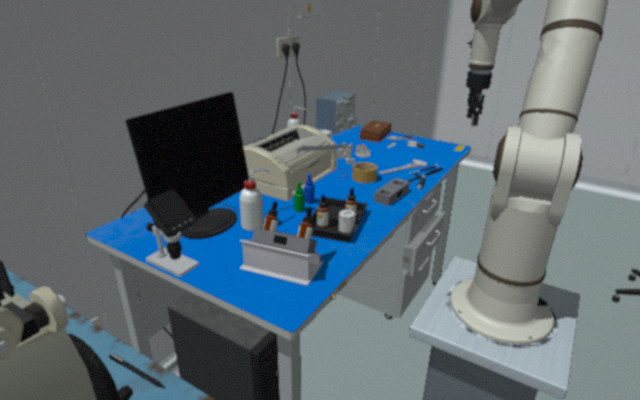

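View pics/top0.png

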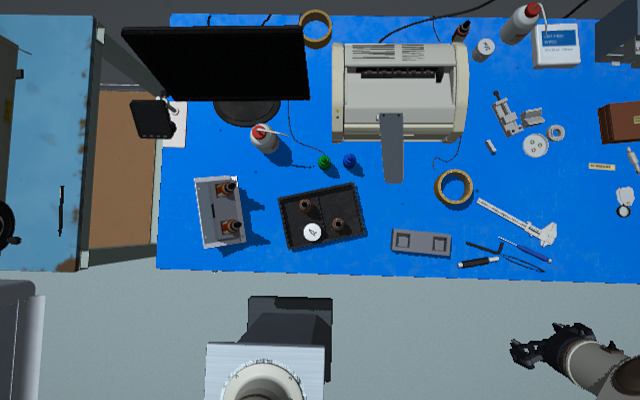

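```bash
cat > h.py <<'E'
import numpy as np, cv2
from station import telemetry, capture, workorder, recognise, regions_of, place_of, arm
from scipy.spatial.transform import Rotation as Ro
def tcp():
    s=telemetry.get_state(); q=s["tcp_rot"]; T=np.eye(4)
    T[:3,:3]=Ro.from_quat([q[1],q[2],q[3],q[0]]).as_matrix(); T[:3,3]=s["eef_pos"]; return T,s
def cloud(p,T=None):
    K=p["camera_matrix"]; d=p["depth"]; v,u=np.mgrid[:400,:640]
    c=np.stack([(u-K[0,2])/K[0,0]*d,(v-K[1,2])/K[1,1]*d,d],-1)
    if "mount" in p:
        M=T@p["mount"]; w=c@M[:3,:3].T+M[:3,3]
    else: w=(c-p["t"])@p["R"]
    w[d==0]=np.nan; return w
def up(img,x0,y0,x1,y1,name):
    c=img[y0:y1,x0:x1,::-1]; s=min(800/c.shape[1],600/c.shape[0])
    cv2.imwrite(name,cv2.resize(c,None,fx=s,fy=s,interpolation=cv2.INTER_CUBIC))
def proj(p,X,T=None):
    if "mount" in p:
        M=np.linalg.inv(T@p["mount"]); c=M[:3,:3]@X+M[:3,3]
    else: c=p["R"]@X+p["t"]
    q=p["camera_matrix"]@c; return q[:2]/q[2]
E
python3 - <<'E'
from h import *
p=capture("top"); w=cloud(p); np.savez("top0.npz",**{k:v for k,v in p.items() if k!="shot"})
up(p["img"],150,100,500,290,"pics/top_c.png")
for n in ["stand","carrier","empty_carrier","bottle_a","can","tray","wash_bottle","tape_roll"]:
    for f in (regions_of,):
        for r in f(n,p)[:6]:
            m=r["region"]; q=w[m]; 
            print(n,round(r["confidence"],2),r["rect"],np.nanmedian(q,0).round(3),np.nanpercentile(q,[2,98],axis=0).round(3).tolist())
E
```

```text
stand 0.77 [192.6, 174.2, 53.7, 76.3] [0.499 0.146 0.067] [[0.415, 0.07, 0.001], [0.595, 0.18, 0.081]]
stand 0.39 [221.5, 223.3, 21.1, 13.7] [0.465 0.079 0.115] [[0.447, 0.052, 0.08], [0.478, 0.108, 0.141]]
carrier 0.95 [205.9, 179.6, 36.0, 59.2] [0.505 0.112 0.081] [[0.434, 0.074, 0.056], [0.579, 0.146, 0.095]]
empty_carrier 0.83 [388.1, 228.8, 62.5, 27.2] [ 0.437 -0.405  0.033] [[0.409, -0.478, 0.005], [0.464, -0.331, 0.038]]
empty_carrier 0.46 [274.9, 181.7, 87.3, 66.7] [ 0.504 -0.147  0.003] [[0.421, -0.242, -0.002], [0.577, -0.036, 0.031]]
bottle_a 0.75 [222.9, 222.6, 19.3, 16.9] [0.463 0.079 0.114] [[0.447, 0.052, 0.08], [0.478, 0.108, 0.141]]
bottle_a 0.52 [342.4, 152.9, 14.9, 15.8] [ 0.641 -0.21   0.063] [[0.63, -0.224, 0.016], [0.661, -0.197, 0.101]]
bottle_a 0.49 [217.5, 184.2, 18.4, 13.0] [0.556 0.098 0.113] [[0.541, 0.07, 0.079], [0.571, 0.126, 0.144]]
bottle_a 0.49 [299.4, 198.0, 18.3, 15.9] [ 0.522 -0.102  0.064] [[0.508, -0.116, 0.0], [0.544, -0.082, 0.103]]
bottle_a 0.44 [321.5, 153.9, 8.3, 16.4] [ 0.634 -0.147  0.071] [[0.623, -0.159, 0.028], [0.649, -0.133, 0.101]]
can 0.78 [303.8, 225.2, 15.1, 18.6] [ 0.455 -0.12   0.055] [[0.436, -0.141, 0.051], [0.476, -0.099, 0.059]]
tray 0.94 [278.0, 182.3, 84.0, 68.4] [ 0.504 -0.147  0.003] [[0.421, -0.245, -0.002], [0.578, -0.038, 0.031]]
tray 0.3 [300.3, 200.4, 14.2, 12.6] [ 0.522 -0.103  0.072] [[0.509, -0.116, 0.026], [0.537, -0.087, 0.103]]
wash_bottle 0.8 [250.4, 124.3, 34.1, 29.8] [0.687 0.003 0.111] [[0.666, -0.033, 0.002], [0.723, 0.04, 0.173]]
tape_roll 0.82 [434.8, 173.7, 39.2, 31.6] [ 0.584 -0.494  0.044] [[0.54, -0.532, 0.003], [0.625, -0.445, 0.052]]
tape_roll 0.67 [329.7, 216.9, 14.4, 13.5] [ 0.478 -0.186  0.064] [[0.462, -0.204, 0.002], [0.494, -0.171, 0.102]]
```

View pics/top_c.png

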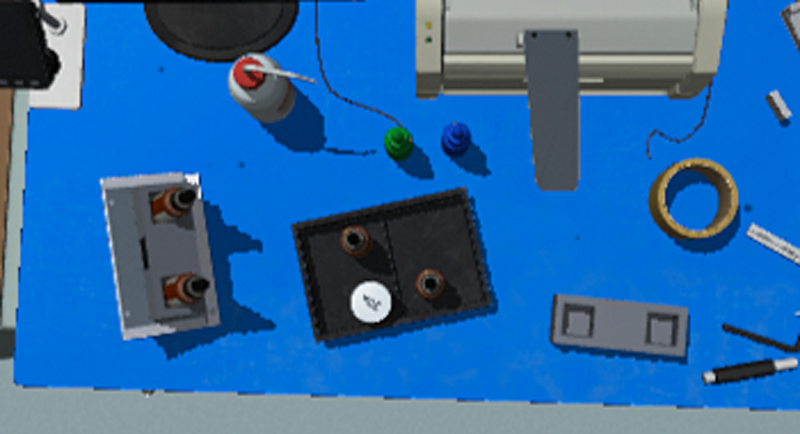

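```bash
cat > fit.py <<'E'
from h import *
p=dict(np.load("top0.npz")); w=cloud(p)
def rect(m):
    q=w[m]; q=q[~np.isnan(q[:,0])]; return q
# tray floor/rim
q=w.reshape(-1,3); q=q[~np.isnan(q[:,0])]
box=lambda lo,hi:q[np.all((q>lo)&(q<hi),1)]
d=box([.35,-.3,-.02],[.6,.05,.0012]); print("desk z",np.median(d[:,2]),d[:,2].std())
t=box([.40,-.27,.022],[.6,-.01,.034]); r=cv2.minAreaRect((t[:,:2]*1000).astype(np.float32)); print("tray rim",len(t),r)
e=box([.38,-.52,.025],[.5,-.3,.045]); r=cv2.minAreaRect((e[:,:2]*1000).astype(np.float32)); print("empty",len(e),r,np.median(e[:,2]))
for nm,lo,hi in (("can",[.42,-.16,.045],[.49,-.08,.065]),("d",[.49,-.13,.05],[.55,-.07,.075]),("c",[.45,-.22,.05],[.5,-.15,.075]),("d top",[.49,-.13,.09],[.55,-.07,.11]),("c top",[.45,-.22,.09],[.5,-.15,.11])):
    c=box(lo,hi); print(nm,len(c),c.min(0).round(4),c.max(0).round(4),np.median(c,0).round(4))
# carrier + stand plane
c=box([.40,.02,.03],[.62,.22,.16])
best=None;rng=np.random.default_rng(0)
for i in range(3000):
    a=c[rng.choice(len(c),3,0)]; n=np.cross(a[1]-a[0],a[2]-a[0]); L=np.linalg.norm(n)
    if L<1e-5: continue
    n/=L; n*=np.sign(n[2]); 
    if n[2]<.8 or n[2]>.93: continue
    k=np.abs((c-a[0])@n)<.002
    if best is None or k.sum()>best.sum(): best=k
cc=c[best]; m=cc.mean(0); U,S,V=np.linalg.svd(cc-m); n=V[2]*np.sign(V[2][2]); print("plane",len(cc),m,n,"tilt",np.degrees(np.arccos(n[2])))
up_=np.array([-n[0],-n[1],0]);up_/=np.linalg.norm(up_); print("uphill dir yaw",np.degrees(np.arctan2(up_[1],up_[0])))
ys=np.cross([0,0,1],up_); xs=np.cross(ys,n)
l=np.stack([(cc-m)@xs,(cc-m)@ys],1)
print("plane ext",np.percentile(l,[0,1,99,100],axis=0)); r=cv2.minAreaRect((l*1000).astype(np.float32));print(r)
h=(c-m)@n; 
for a in np.arange(-.05,.09,.005): print(round(a,3),((h>a)&(h<=a+.005)).sum(),end="; ")
E
python3 fit.py
```

```text
desk z -0.00044240626740641077 0.0014366384677412432
tray rim 765 ((499.66192626953125, -140.40676879882812), (142.05123901367188, 210.1116943359375), 13.652210235595703)
empty 915 ((436.9776916503906, -405.49072265625), (150.22886657714844, 56.05084228515625), 85.6024169921875) 0.03439294634229158
can 254 [ 0.432  -0.1433  0.0456] [ 0.4764 -0.0989  0.0601] [ 0.4551 -0.1202  0.055 ]
d 70 [ 0.5088 -0.1157  0.0509] [ 0.5402 -0.0843  0.0744] [ 0.5218 -0.1032  0.063 ]
c 72 [ 0.4623 -0.2022  0.0515] [ 0.4936 -0.1711  0.0745] [ 0.4774 -0.1854  0.0624]
d top 22 [ 0.5199 -0.1051  0.0958] [ 0.53   -0.0948  0.106 ] [ 0.5249 -0.1003  0.1013]
c top 21 [ 0.4724 -0.1913  0.0951] [ 0.4824 -0.1812  0.1033] [ 0.4774 -0.1862  0.1004]
plane 776 [0.49525097 0.14744392 0.0673115 ] [ 0.09309901 -0.48422355  0.86997708] tilt 29.54402326747318
uphill dir yaw 100.88314223682747
plane ext [[-0.0695523  -0.09634899]
 [-0.06579406 -0.09540449]
 [ 0.02590597  0.08624616]
 [ 0.0267239   0.08691702]]
((-21.20688247680664, -4.775825500488281), (96.2845687866211, 183.1985321044922), 0.14763352274894714)
-0.05 0; -0.045 0; -0.04 0; -0.035 0; -0.03 0; -0.025 0; -0.02 0; -0.015 0; -0.01 8; -0.005 557; -0.0 629; 0.005 47; 0.01 36; 0.015 37; 0.02 50; 0.025 64; 0.03 622; 0.035 220; 0.04 14; 0.045 22; 0.05 24; 0.055 20; 0.06 25; 0.065 70; 0.07 43; 0.075 20; 0.08 33; 0.085 53; 0.09 8;
```

```bash
cat >> fit.py <<'E'
print()
k=(h>.030)&(h<.038); g=c[k]; lg=np.stack([(g-m)@xs,(g-m)@ys],1)
r=cv2.minAreaRect((lg*1000).astype(np.float32)); print("carrier top",r,np.median(h[k]))
print(np.percentile(lg,[0,1,99,100],axis=0))
(cx,cy)=np.array(r[0])/1000
ct=m+xs*cx+ys*cy; print("carrier underside centre",ct, "xs",xs,"ys",ys)
for s in (-48,48):
    print(s,"pocket floor centre",ct+ys*s/1000+n*.008, "pt at 52:",ct+ys*s/1000+n*.060)
# bottle points: those h>.045
b=c[h>.05]; lb=np.stack([(b-ct)@xs,(b-ct)@ys,(b-ct)@n],1)
for s in(-1,1):
    bb=lb[lb[:,1]*s>0]; 
    for lo in np.arange(.05,.125,.01):
        z=bb[(bb[:,2]>lo)&(bb[:,2]<lo+.01)]
        if len(z)>3: print(s,round(lo,3),len(z),z[:,:2].min(0).round(4),z[:,:2].max(0).round(4))
E
python3 fit.py|tail -30
```

```text
c top 21 [ 0.4724 -0.1913  0.0951] [ 0.4824 -0.1812  0.1033] [ 0.4774 -0.1862  0.1004]
plane 776 [0.49525097 0.14744392 0.0673115 ] [ 0.09309901 -0.48422355  0.86997708] tilt 29.54402326747318
uphill dir yaw 100.88314223682747
plane ext [[-0.0695523  -0.09634899]
 [-0.06579406 -0.09540449]
 [ 0.02590597  0.08624616]
 [ 0.0267239   0.08691702]]
((-21.20688247680664, -4.775825500488281), (96.2845687866211, 183.1985321044922), 0.14763352274894714)
-0.05 0; -0.045 0; -0.04 0; -0.035 0; -0.03 0; -0.025 0; -0.02 0; -0.015 0; -0.01 8; -0.005 557; -0.0 629; 0.005 47; 0.01 36; 0.015 37; 0.02 50; 0.025 64; 0.03 622; 0.035 220; 0.04 14; 0.045 22; 0.05 24; 0.055 20; 0.06 25; 0.065 70; 0.07 43; 0.075 20; 0.08 33; 0.085 53; 0.09 8; 
carrier top ((-34.258087158203125, -4.824119567871094), (57.71603012084961, 149.8586883544922), 0.07709813863039017) 0.03368173764160463
[[-0.06319189 -0.07975716]
 [-0.06209769 -0.07861874]
 [-0.00623849  0.06931694]
 [-0.00547509  0.07010957]]
carrier underside centre [0.50561547 0.11908704 0.05041911] xs [-0.16425735  0.85432994  0.49309215] ys [-0.98201431 -0.18880652  0.        ]
-48 pocket floor centre [0.55349695 0.12427596 0.05737892] pt at 52: [0.5583381  0.09909634 0.10261773]
48 pocket floor centre [0.45922357 0.10615054 0.05737892] pt at 52: [0.46406472 0.08097091 0.10261773]
-1 0.05 23 [-0.0058 -0.0595] [ 0.0143 -0.0317]
-1 0.06 49 [-0.0179 -0.0639] [ 0.0132 -0.0324]
-1 0.07 30 [-0.0079 -0.0604] [ 0.0098 -0.0322]
-1 0.08 43 [-0.0148 -0.0577] [ 0.0064 -0.0375]
-1 0.09 8 [-0.0059 -0.0534] [-0.0005 -0.0428]
-1 0.1 21 [-0.0123 -0.054 ] [-0.0001 -0.0417]
-1 0.11 4 [-0.0073 -0.051 ] [-0.0011 -0.0456]
1 0.05 21 [0.0003 0.0328] [0.0134 0.0642]
1 0.06 46 [-0.0161  0.0322] [0.0134 0.0636]
1 0.07 33 [-0.0058  0.0354] [0.0129 0.0612]
1 0.08 43 [-0.014  0.037] [0.0054 0.0591]
1 0.09 6 [-0.0036  0.0451] [-0.0005  0.0533]
1 0.1 24 [-0.012  0.042] [-0.0015  0.0541]
```

```bash
cat >> h.py <<'E'
def yaw(T): return np.degrees(np.arctan2(T[1,1],T[0,1]))  # yaw of tool y
def plan(target,yw,N,T=None):
    """rows in tool axes (mm, deg) from the present pose to target xyz (m), tool-y yaw yw(deg)"""
    if T is None: T,_=tcp()
    y0=yaw(T); dy=(yw-y0+180)%360-180; p=T[:3,3].copy(); tg=np.array(target)
    rows=[];R=T[:3,:3].copy(); tot=0
    for i in range(N):
        d=(tg-p)/(N-i); l=(R.T@d*1000).round(0); ro=round((-dy-tot)/(N-i),1); tot+=ro
        p=p+R@l/1000; R=R@Ro.from_euler("z",ro,degrees=True).as_matrix(); rows.append((l.astype(int).tolist(),ro))
    for k in range(0,N,5):
        print([r[0] for r in rows[k:k+5]],[r[1] for r in rows[k:k+5]])
    print("end",p.round(4),"from",T[:3,3].round(4),"yaw",round(y0,2))
E
python3 - <<'E'
from h import *
plan((.562,.095,.205),11,22)
E
```

```text
[[25, -23, 1], [27, -22, 0], [28, -20, 1], [29, -18, 0], [30, -17, 1]] [np.float64(-3.5), np.float64(-3.5), np.float64(-3.5), np.float64(-3.5), np.float64(-3.5)]
[[31, -15, 0], [32, -13, 1], [33, -11, 0], [33, -9, 1], [34, -7, 0]] [np.float64(-3.5), np.float64(-3.5), np.float64(-3.5), np.float64(-3.5), np.float64(-3.5)]
[[34, -5, 1], [34, -3, 0], [34, 0, 1], [34, 2, 0], [34, 4, 1]] [np.float64(-3.6), np.float64(-3.5), np.float64(-3.6), np.float64(-3.5), np.float64(-3.6)]
[[34, 6, 0], [33, 8, 1], [33, 10, 0], [32, 12, 1], [31, 14, 0]] [np.float64(-3.5), np.float64(-3.6), np.float64(-3.5), np.float64(-3.6), np.float64(-3.5)]
[[31, 16, 1], [29, 18, 0]] [np.float64(-3.6), np.float64(-3.5)]
end [0.5624 0.0947 0.2054] from [ 0.2578 -0.5967  0.2164] yaw -66.63
```

Emit:
{"fn": "arm_command", "kwargs": {"gripper": [0.8, 0.6, 0.6, 0.6, 0.6], "translation": [[25, -23, 0], [27, -22, 0], [28, -20, 0], [29, -18, 0], [30, -17, 0]], "roll": [-3.5, -3.5, -3.5, -3.5, -3.5], "force": 30}}

```text
t: 0.97
eef_pos: [0.328, -0.4382, 0.2166]
tcp_rot: [0.0, 0.937, 0.35, 0.0]
force: [1.0, 0.1, -0.4]
width: 0.603
```

Emit:
{"fn": "arm_command", "kwargs": {"gripper": [0.6, 0.6, 0.6, 0.6, 0.6], "translation": [[31, -15, 0], [32, -13, 0], [33, -11, 0], [33, -9, 0], [34, -7, 0]], "roll": [-3.5, -3.5, -3.5, -3.5, -3.5]}}

```text
t: 1.38
eef_pos: [0.3966, -0.2798, 0.2167]
tcp_rot: [0.0, 0.872, 0.489, -0.0]
force: [0.8, -0.3, -0.1]
width: 0.601
```

Emit:
{"fn": "arm_command", "kwargs": {"gripper": [0.6, 0.6, 0.6, 0.6, 0.6], "translation": [[34, -5, 0], [34, -3, 0], [34, 0, 0], [34, 2, 0], [34, 4, 0]], "roll": [-3.5, -3.5, -3.5, -3.5, -3.5]}}

```text
t: 1.8
eef_pos: [0.4661, -0.1238, 0.2169]
tcp_rot: [0.001, 0.788, 0.616, 0.0]
force: [0.4, 0.4, 0.5]
width: 0.6
```

Emit:
{"fn": "arm_command", "kwargs": {"gripper": [0.6, 0.6, 0.6, 0.6, 0.6], "translation": [[34, 6, 0], [33, 8, 0], [33, 10, 0], [32, 12, 0], [31, 14, 0]], "roll": [-3.5, -3.5, -3.5, -3.5, -3.5]}}

```text
t: 2.22
eef_pos: [0.5364, 0.0324, 0.2167]
tcp_rot: [0.0, 0.685, 0.728, 0.0]
force: [0.3, -0.9, -0.7]
width: 0.6
```

```bash
python3 - <<'E'
from h import *
T,s=tcp(); print(s["t"],s["joint_pos"].round(3),s["width"])
p=capture("wrist"); up(p["img"],0,0,640,400,"pics/w1.png")
plan((.562,.095,.205),11,3); print(p["mount"].round(3))
E
```

```text
2.2167 [ 0.634  0.409 -0.931  1.824  0.368  1.093 -0.37 ] 0.6004997082830488
[[17, 9, 4], [17, 10, 5], [17, 10, 4]] [np.float64(-2.3), np.float64(-2.3), np.float64(-2.2)]
end [0.5616 0.0948 0.2051] from [0.5385 0.0408 0.2177] yaw 4.16
[[-0.    -0.954 -0.299  0.077]
 [ 1.    -0.     0.     0.   ]
 [-0.    -0.299  0.954 -0.158]
 [ 0.     0.     0.     1.   ]]
```

View pics/w1.png

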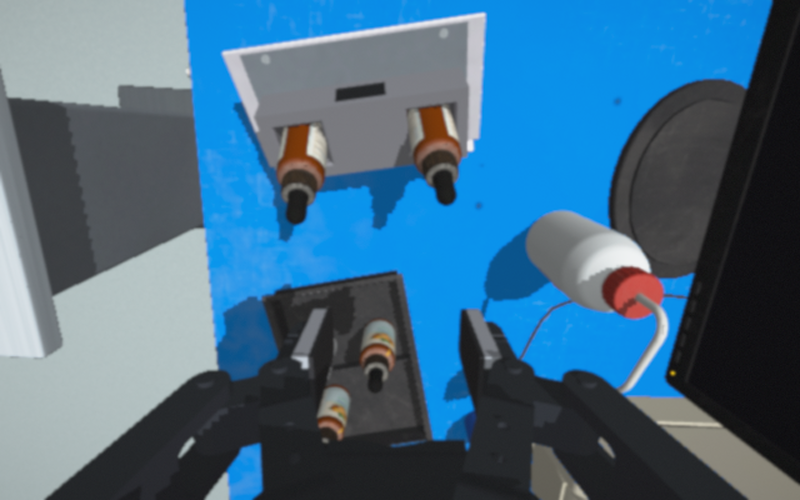

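```bash
python3 - <<'E'
from h import *
T,s=tcp(); p=capture("wrist"); w=cloud(p,T); 
q=w.reshape(-1,3); q=q[~np.isnan(q[:,0])]
c=q[np.all((q>[.38,.0,.02])&(q<[.64,.24,.18]),1)]
rng=np.random.default_rng(0);best=None
cs=c[rng.choice(len(c),6000)]
for i in range(1500):
    a=c[rng.choice(len(c),3,0)]; n=np.cross(a[1]-a[0],a[2]-a[0]); L=np.linalg.norm(n)
    if L<1e-5: continue
    n/=L; n*=np.sign(n[2])
    if n[2]<.8 or n[2]>.93: continue
    k=np.abs((cs-a[0])@n)<.0015
    if best is None or k.sum()>best[0]: best=(k.sum(),n,a[0])
n=best[1]; k=np.abs((c-best[2])@n)<.002; cc=c[k]; m=cc.mean(0); n=np.linalg.svd(cc-m,full_matrices=False)[2][2]; n*=np.sign(n[2])
up_=np.array([-n[0],-n[1],0]);up_/=np.linalg.norm(up_); ys=np.cross([0,0,1],up_); xs=np.cross(ys,n)
l=np.stack([(c-m)@xs,(c-m)@ys,(c-m)@n],1)
print("tilt",np.degrees(np.arccos(n[2])),"yaw ys",np.degrees(np.arctan2(-ys[1],-ys[0])),m)
print(np.histogram(l[:,2],np.arange(-.045,.1,.005)))
f=l[np.abs(l[:,2])<.003]; r=cv2.minAreaRect((f[:,:2]*1000).astype(np.float32)); print("plane0",r)
for a in (-.034,.034):
    f=l[np.abs(l[:,2]-a)<.003]
    if len(f)>300: print(a,cv2.minAreaRect((f[:,:2]*1000).astype(np.float32)))
np.savez("car.npz",n=n,m=m,xs=xs,ys=ys,l=l)
E
```

```text
tilt 30.10529570467502 yaw ys 10.95905637132885 [0.504429   0.15589627 0.07090575]
(array([   0,    0,    0,    0,    0,    0,    0,    0, 4400, 4548,  378,
        412,  452,  534,  644, 5653,  411,  249,  254,  267,  278,  310,
        629,  408,  245,  299,  515,  123,  134]), array([-4.50000000e-02, -4.00000000e-02, -3.50000000e-02, -3.00000000e-02,
       -2.50000000e-02, -2.00000000e-02, -1.50000000e-02, -1.00000000e-02,
       -5.00000000e-03, -2.08166817e-17,  5.00000000e-03,  1.00000000e-02,
        1.50000000e-02,  2.00000000e-02,  2.50000000e-02,  3.00000000e-02,
        3.50000000e-02,  4.00000000e-02,  4.50000000e-02,  5.00000000e-02,
        5.50000000e-02,  6.00000000e-02,  6.50000000e-02,  7.00000000e-02,
        7.50000000e-02,  8.00000000e-02,  8.50000000e-02,  9.00000000e-02,
        9.50000000e-02,  1.00000000e-01]))
plane0 ((-27.44127082824707, 4.205513000488281), (184.41578674316406, 96.10249328613281), 89.86392211914062)
0.034 ((-40.43770217895508, 4.462127685546875), (57.697933197021484, 150.70062255859375), 0.22232864797115326)
```

```bash
python3 - <<'E'
from h import *
d=np.load("car.npz"); n,m,xs,ys,l=[d[k] for k in("n","m","xs","ys","l")]
ct=m+xs*-.0404+ys*.0045; l=l-[-.0404,.0045,0]
print("ct",ct,"n",n,"xs",xs,"ys",ys)
for s in(-1,1):
    b=l[(l[:,1]*s>.02)&(l[:,2]>.04)]
    for lo in np.arange(.045,.115,.008):
        z=b[(b[:,2]>lo)&(b[:,2]<lo+.008)]
        if len(z)>5: print(s,round(lo,3),len(z),np.percentile(z[:,:2],3,axis=0).round(4),np.percentile(z[:,:2],97,axis=0).round(4))
    for L in (.063,): print(ct+ys*.048*s+n*L)
E
```

```text
ct [0.50665536 0.12072792 0.05064149] n [ 0.09535614 -0.49244333  0.86510506] xs [-0.16446294  0.84932839  0.5015907 ] ys [-0.98176329 -0.19010747  0.        ]
-1 0.045 199 [ 0.0027 -0.0624] [ 0.0141 -0.0325]
-1 0.053 218 [ 0.0005 -0.0631] [ 0.0134 -0.0322]
-1 0.061 330 [-0.0088 -0.0634] [ 0.0128 -0.0327]
-1 0.069 363 [-0.0047 -0.0615] [ 0.0107 -0.035 ]
-1 0.077 215 [-0.0106 -0.059 ] [ 0.0069 -0.0374]
-1 0.085 298 [-0.0091 -0.058 ] [ 0.0055 -0.0388]
-1 0.093 104 [-0.005  -0.0539] [ 0.0006 -0.0422]
-1 0.101 195 [-0.0086 -0.0541] [-0.0002 -0.0426]
-1 0.109 14 [-0.0076 -0.0508] [-0.0052 -0.0464]
[0.55978744 0.09882915 0.10514311]
1 0.045 217 [-0.0041  0.0308] [0.0141 0.0593]
1 0.053 228 [-0.0018  0.0307] [0.0135 0.0594]
1 0.061 329 [-0.0103  0.0313] [0.0127 0.062 ]
1 0.069 363 [-0.0067  0.0342] [0.0108 0.0595]
1 0.077 228 [-0.0117  0.0361] [0.0069 0.057 ]
1 0.085 286 [-0.0098  0.0377] [0.0056 0.0564]
1 0.093 110 [-0.0059  0.041 ] [0.0008 0.0516]
1 0.101 191 [-0.0093  0.0414] [0.0001 0.0525]
1 0.109 15 [-0.0078  0.0456] [-0.0045  0.0488]
[0.46553816 0.08057883 0.10514311]
```

Emit:
{"fn": "arm_command", "kwargs": {"gripper": [0.6, 0.6, 0.6, 0.6, 0.6], "translation": [[17, 8, 15], [17, 9, 15], [18, 10, 15], [0, 0, 20], [0, 0, 20]], "roll": [-2.3, -2.3, -2.3, 0, 0]}}

```text
t: 2.73
eef_pos: [0.5579, 0.0867, 0.131]
tcp_rot: [0.0, 0.64, 0.768, 0.001]
force: [-0.9, -0.7, -0.4]
width: 0.598
```

```bash
python3 - <<'E'
from h import *
plan((.5603,.0963,.1016),11,2)
E
```

```text
[[4, 2, 15], [5, 2, 14]] [np.float64(-0.3), np.float64(-0.3)]
end [0.5603 0.0963 0.1021] from [0.5579 0.0867 0.131 ] yaw 10.36
```

Emit:
{"fn": "arm_command", "kwargs": {"gripper": [0.6, 0.6], "translation": [[0, 0, 10], [0, 0, 0]], "roll": [0, 0]}}

```text
t: 2.9
eef_pos: [0.5556, 0.0842, 0.1191]
tcp_rot: [-0.001, 0.641, 0.767, -0.002]
force: [0.5, -0.9, 0.4]
width: 0.6
```

```bash
python3 - <<'E'
from h import *
plan((.5603,.0963,.1016),11,2)
T,s=tcp(); p=capture("wrist"); up(p["img"],0,0,640,400,"pics/w2.png")
E
```

```text
[[6, 3, 9], [5, 4, 8]] [np.float64(-0.4), np.float64(-0.4)]
end [0.5604 0.0963 0.1021] from [0.5556 0.0842 0.1191] yaw 10.22
```

View pics/w2.png

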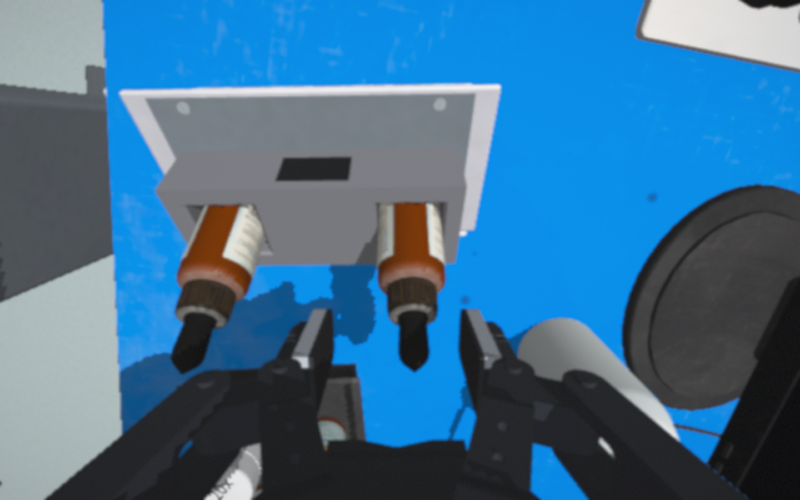

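Emit:
{"fn": "arm_command", "kwargs": {"gripper": [0.6, 0.6, 0.6], "translation": [[6, 3, 9], [5, 3, 9], [0, 0, 0]], "roll": [-0.4, -0.4, 0]}}

```text
t: 3.2
eef_pos: [0.5613, 0.0987, 0.1027]
tcp_rot: [-0.0, 0.635, 0.772, 0.0]
force: [-1.2, -0.0, 0.8]
width: 0.595
```

Emit:
{"fn": "arm_command", "kwargs": {"gripper": [0.3, 0.25, 0.25, 0.25, 0.25], "translation": [[0, 0, 0], [0, 0, 0], [0, 0, 0], [0, 0, 0], [0, 0, 0]], "roll": [0, 0, 0, 0, 0], "force": 25}}

```text
t: 3.62
eef_pos: [0.5616, 0.0972, 0.1037]
tcp_rot: [0.0, 0.636, 0.772, 0.0]
force: [0.5, 1.0, 0.6]
width: 0.251
```

```bash
python3 - <<'E'
from h import *
T,s=tcp(); p=capture("wrist"); up(p["img"],0,0,640,400,"pics/w3.png"); print(s["width"],s["force"],T[:3,3])
E
```

```text
0.2510139395732901 [0.49981527 0.9863563  0.56880238] [0.56157824 0.09721033 0.10373757]
```

View pics/w3.png

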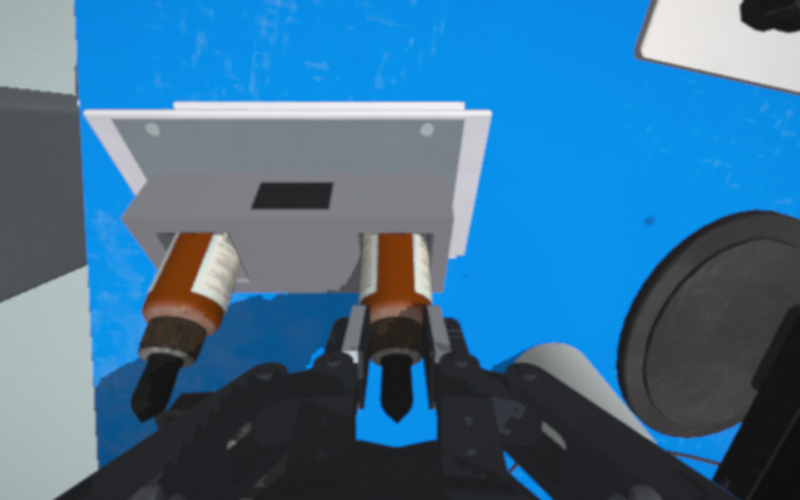

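```bash
python3 - <<'E'
from h import *
T,s=tcp(); p=capture("wrist"); w=cloud(p,T); tl=(w-T[:3,3])@T[:3,:3]*1000
# print tool coordinates along bottle centre column and pad faces
def at(cx,cy):
    u=int(cx*.8);v=int(cy*.8); return (u,v),tl[v,u].round(1),p["img"][v,u]
for c in [(398,240),(398,260),(398,280),(398,300),(398,310),(398,330),(398,345),(398,360),(398,380),(398,400),(398,415)]: print("bottle",*at(*c))
for c in [(352,315),(352,335),(354,355),(358,375),(437,320),(440,345),(435,370),(432,400)]: print("pad",*at(*c))
E
```

```text
bottle (318, 192) [28.4  0.9 15.6] [120  56  10]
bottle (318, 208) [21.9  0.9  5.3] [121  56  10]
bottle (318, 224) [16.2  0.9 -4.6] [120  56  10]
bottle (318, 240) [  9.6   0.8 -10.9] [134  66  30]
bottle (318, 248) [  5.7   0.8 -12.3] [152 115 101]
bottle (318, 264) [ -0.9   0.8 -17.5] [40 33 26]
bottle (318, 276) [ -5.1   0.8 -22.2] [37 31 27]
bottle (318, 288) [-11.    0.8 -23.8] [21 22 22]
bottle (318, 304) [-15.7   0.8 -30.4] [23 23 23]
bottle (318, 320) [-19.7   0.8 -37.1] [22 21 21]
bottle (318, 332) [-25.2   0.8 -38.8] [22 23 22]
pad (281, 252) [ 11.7 -16.6 -28.9] [107 116 127]
pad (281, 268) [ 11.9 -14.9 -44. ] [116 121 126]
pad (283, 284) [ 10.6 -13.  -54. ] [193 201 211]
pad (286, 300) [  1.8 -12.3 -52. ] [50 51 54]
pad (349, 256) [ 10.9  15.  -31.4] [116 121 126]
pad (352, 276) [ 11.   14.5 -48.9] [90 92 97]
pad (348, 296) [  6.4  12.3 -55.8] [32 33 35]
pad (345, 320) [ -6.9  11.8 -53.2] [37 37 40]
```

```bash
python3 - <<'E'
from h import *
T,s=tcp(); p=capture("wrist"); w=cloud(p,T); tl=(w-T[:3,3])@T[:3,:3]*1000
np.savez("w3.npz",tl=tl,img=p["img"]); up(p["img"],230,170,410,300,"pics/w3z.png")
for v in range(236,262,3): print(v,[tl[v,u].round(0).astype(int).tolist() for u in (272,276,280,284,288,292)])
E
```

```text
236 [[-38, -41, 102], [-39, -38, 104], [-39, -34, 104], [-38, -30, 103], [7, -16, 0], [9, -13, -5]]
239 [[-42, -42, 104], [-41, -38, 102], [-42, -34, 104], [-42, -30, 104], [6, -16, -1], [7, -13, -4]]
242 [[-45, -42, 103], [-45, -38, 104], [-44, -34, 102], [-44, -30, 102], [4, -16, -1], [6, -13, -6]]
245 [[-47, -42, 103], [-47, -38, 102], [-48, -34, 104], [12, -16, -21], [11, -14, -21], [12, -12, -21]]
248 [[-50, -42, 103], [-51, -38, 103], [-51, -34, 103], [11, -16, -24], [12, -14, -25], [11, -12, -24]]
251 [[-53, -42, 102], [-54, -38, 104], [11, -17, -27], [12, -15, -28], [11, -13, -27], [11, -12, -27]]
254 [[7, -22, -23], [7, -20, -22], [12, -17, -31], [12, -15, -32], [11, -13, -30], [11, -11, -30]]
257 [[7, -22, -25], [7, -20, -25], [11, -17, -32], [12, -15, -33], [11, -13, -33], [11, -11, -33]]
260 [[7, -21, -28], [7, -19, -28], [12, -16, -37], [11, -14, -36], [12, -13, -37], [11, -11, -35]]
```

View pics/w3z.png

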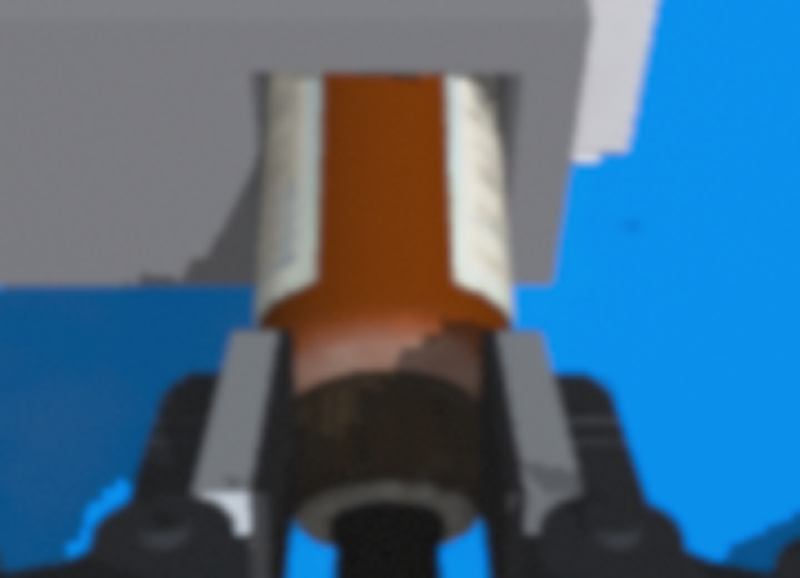

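Emit:
{"fn": "arm_command", "kwargs": {"gripper": [0.6, 0.6, 0.6, 0.6, 0.6], "translation": [[0, 0, 0], [0, 0, 0], [-1, 1, 12], [0, 0, 12], [0, 0, 12]], "roll": [0, 0, 0, 0, 0]}}

```text
t: 4.18
eef_pos: [0.5623, 0.0961, 0.0659]
tcp_rot: [-0.0, 0.636, 0.772, -0.0]
force: [0.0, -0.4, -0.0]
width: 0.597
```

Emit:
{"fn": "arm_command", "kwargs": {"gripper": [0.6], "translation": [[0, 0, 0]], "roll": [0]}}

```text
t: 4.27
eef_pos: [0.5601, 0.0957, 0.0639]
tcp_rot: [-0.002, 0.636, 0.772, -0.002]
force: [-1.0, -0.2, -0.4]
width: 0.602
```

```bash
python3 - <<'E'
from h import *
T,s=tcp(); p=capture("wrist"); up(p["img"],0,0,640,400,"pics/w4.png"); print(s["width"],s["force"],T[:3,3])
E
```

```text
0.6020725605071923 [-1.0002238  -0.19730973 -0.42775028] [0.56006991 0.09567501 0.06386893]
```

View pics/w4.png

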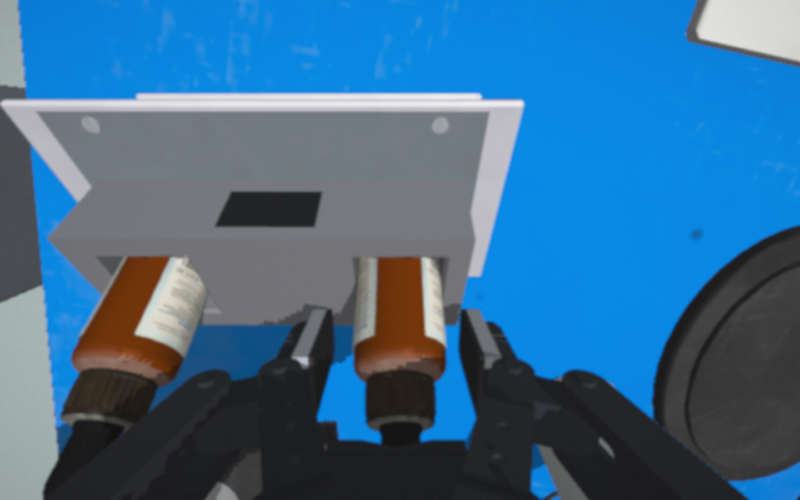

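Emit:
{"fn": "arm_command", "kwargs": {"gripper": [0.3, 0.2, 0.2, 0.2, 0.2], "translation": [[0, 0, 0], [0, 0, 0], [0, 0, 0], [0, 0, 0], [0, 0, 0]], "roll": [0, 0, 0, 0, 0], "force": 25}}

```text
t: 4.73
eef_pos: [0.5626, 0.0967, 0.0677]
tcp_rot: [0.0, 0.636, 0.772, 0.0]
force: [-0.5, 1.1, -0.2]
width: 0.364
```

```bash
python3 - <<'E'
from h import *
T,s=tcp(); p=capture("wrist"); up(p["img"],230,170,410,300,"pics/w5.png"); print(s["width"],s["force"],T[:3,3])
w=cloud(p,T); tl=(w-T[:3,3])@T[:3,:3]*1000
for v in range(190,340,8): print(v,[tl[v,u].round(0).astype(int).tolist() for u in (270,274,278,282,286,290,320)])
E
```

```text
0.3642021375365668 [-0.46707023  1.06352839 -0.2278274 ] [0.56257861 0.09667796 0.06770616]
190 [[41, -21, -25], [41, -19, -27], [41, -17, -24], [41, -15, -26], [41, -14, -27], [41, -12, -27], [41, 2, -25]]
198 [[36, -21, -23], [37, -19, -24], [37, -18, -24], [36, -16, -22], [36, -14, -23], [36, -12, -23], [36, 2, -23]]
206 [[32, -22, -21], [32, -20, -21], [29, -19, -14], [24, -19, 4], [28, -16, -8], [29, -13, -12], [31, 2, -18]]
214 [[27, -23, -18], [27, -21, -18], [26, -19, -15], [20, -19, 2], [24, -15, -12], [26, -13, -16], [28, 2, -22]]
222 [[22, -23, -16], [21, -21, -15], [20, -20, -12], [15, -19, 1], [22, -15, -18], [24, -13, -21], [26, 2, -26]]
230 [[15, -24, -11], [15, -22, -11], [15, -20, -10], [11, -19, -1], [20, -15, -23], [21, -12, -25], [23, 2, -29]]
238 [[9, -25, -8], [9, -23, -7], [9, -21, -8], [7, -19, -3], [17, -14, -26], [18, -12, -28], [21, 2, -34]]
246 [[3, -26, -5], [11, -21, -22], [11, -19, -22], [12, -17, -24], [15, -14, -30], [16, -12, -31], [18, 2, -36]]
254 [[11, -22, -30], [11, -20, -30], [11, -18, -30], [11, -16, -29], [13, -14, -33], [14, -12, -35], [16, 
[... 561 characters left out ...]
-50]]
302 [[7, -17, -61], [2, -17, -54], [1, -16, -52], [-8, -16, -40], [-84, -26, 67], [-9, -12, -39], [1, 1, -52]]
310 [[12, -15, -72], [-1, -17, -54], [-2, -16, -53], [-93, -30, 68], [-92, -27, 67], [-6, -11, -48], [-1, 1, -55]]
318 [[17, -14, -83], [-9223372036854775808, -9223372036854775808, -9223372036854775808], [-5, -16, -54], [-101, -30, 67], [-101, -27, 68], [-8, -11, -51], [-3, 1, -57]]
326 [[17, -13, -86], [-10, -17, -53], [-10, -16, -53], [-109, -31, 67], [-109, -27, 67], [-11, -11, -52], [-5, 1, -59]]
334 [[18, -13, -90], [-118, -38, 68], [-117, -34, 67], [-118, -31, 68], [-118, -27, 67], [-118, -24, 68], [-9, 1, -59]]<stdin>:4: RuntimeWarning: invalid value encountered in cast
```

View pics/w5.png

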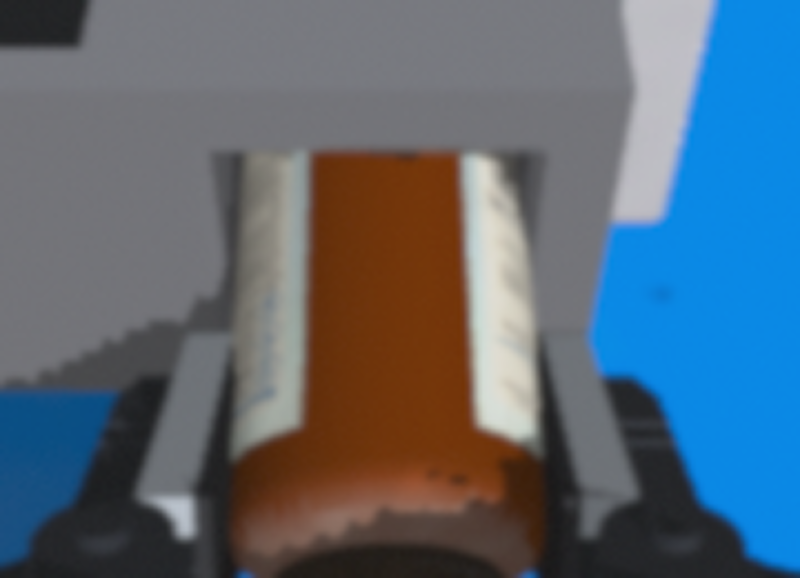

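Emit:
{"fn": "arm_command", "kwargs": {"gripper": [0.2, 0.2, 0.2, 0.2, 0.2], "translation": [[-3, 0, -5], [-5, 0, -9], [-7, 0, -12], [-9, 0, -16], [-10, 0, -20]], "roll": [0, 0, 0, 0, 0]}}

```text
t: 5.2
eef_pos: [0.5689, 0.0622, 0.1305]
tcp_rot: [-0.0, 0.636, 0.772, -0.0]
force: [0.1, -1.3, -0.2]
width: 0.369
```

Emit:
{"fn": "arm_command", "kwargs": {"gripper": [0.2, 0.2], "translation": [[0, 0, -10], [0, 0, 0]], "roll": [0, 0]}}

```text
t: 5.37
eef_pos: [0.5715, 0.0624, 0.1428]
tcp_rot: [0.002, 0.637, 0.771, 0.002]
force: [0.3, 0.6, 0.0]
width: 0.362
```

```bash
python3 - <<'E'
from h import *
T,s=tcp(); p=capture("wrist"); up(p["img"],0,0,640,400,"pics/w6.png"); print(s["width"],s["force"],T[:3,3],s["joint_pos"].round(2))
w=cloud(p,T); tl=(w-T[:3,3])@T[:3,:3]*1000
for v in range(120,350,12): print(v,[tl[v,u].round(0).tolist() for u in (320,)],p["img"][v,320])
p=capture("side"); up(p["img"],180,130,420,300,"pics/s6.png")
E
```

```text
0.3617220417511739 [0.34126831 0.62401581 0.03801588] [0.57154282 0.06243349 0.14277862] [ 0.5   0.57 -0.88  1.81  0.52  1.01 -0.39]
120 [[67.0, 3.0, 85.0]] [86 87 89]
132 [[57.0, 3.0, 89.0]] [81 82 84]
144 [[48.0, 3.0, 89.0]] [ 96  96 101]
156 [[40.0, 3.0, 75.0]] [137 137 144]
168 [[31.0, 3.0, 75.0]] [130 131 136]
180 [[40.0, 2.0, -4.0]] [127  62  17]
192 [[36.0, 2.0, -11.0]] [130  61  10]
204 [[31.0, 2.0, -17.0]] [130  61  10]
216 [[28.0, 2.0, -23.0]] [130  61  11]
228 [[24.0, 2.0, -29.0]] [129  60  10]
240 [[20.0, 2.0, -33.0]] [129  61  10]
252 [[17.0, 2.0, -39.0]] [129  61  10]
264 [[14.0, 2.0, -44.0]] [128  60  10]
276 [[10.0, 2.0, -47.0]] [148  75  35]
288 [[5.0, 2.0, -48.0]] [94 74 66]
300 [[2.0, 1.0, -52.0]] [42 36 29]
312 [[-1.0, 1.0, -56.0]] [42 36 27]
324 [[-3.0, 1.0, -60.0]] [37 33 29]
336 [[-9.0, 1.0, -60.0]] [25 24 25]
348 [[-12.0, 1.0, -63.0]] [25 24 24]
```

View pics/w6.png

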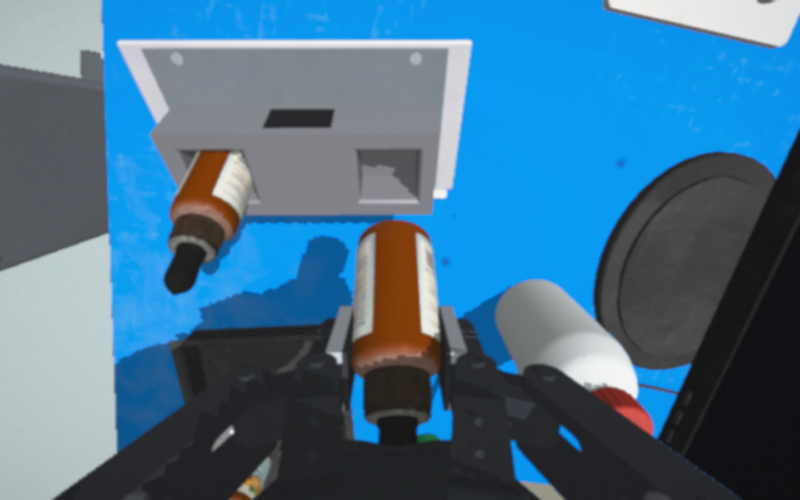

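View pics/s6.png

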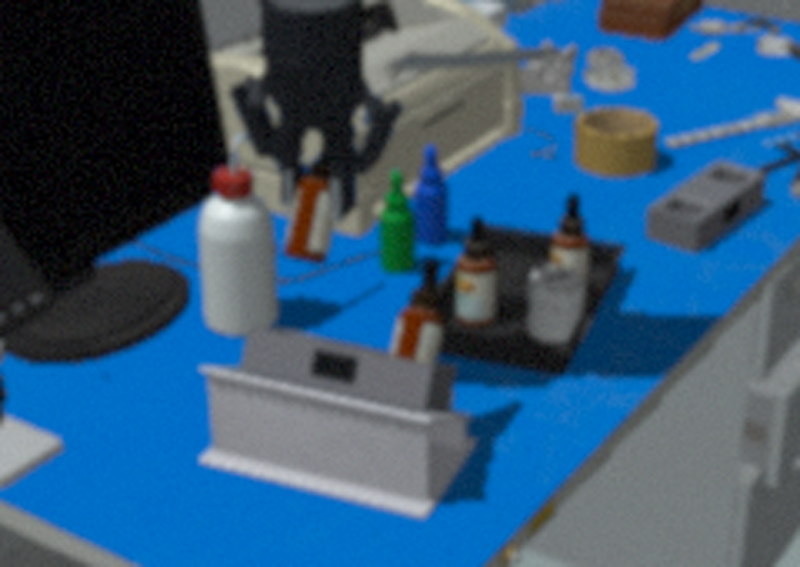

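```bash
python3 - <<'E'
from h import *
p=dict(np.load("top0.npz")); w=cloud(p).reshape(-1,3); w=w[~np.isnan(w[:,0])]
for y in np.arange(.0,.4,.05):
    q=w[(w[:,1]>y)&(w[:,1]<y+.05)&(w[:,2]>.03)&(w[:,0]>.6)]
    print(round(y,2),[(round(x,2),round(q[(q[:,0]>=x)&(q[:,0]<x+.03)][:,2].max(),2)) for x in np.arange(.6,.9,.03) if ((q[:,0]>=x)&(q[:,0]<x+.03)).any()])
plan((.642,.1675,.13),101,14)
E
```

```text
0.0 [(np.float64(0.66), np.float64(0.15)), (np.float64(0.69), np.float64(0.18)), (np.float64(0.72), np.float64(0.11)), (np.float64(0.78), np.float64(0.14)), (np.float64(0.81), np.float64(0.35)), (np.float64(0.84), np.float64(0.36))]
0.05 [(np.float64(0.78), np.float64(0.15)), (np.float64(0.81), np.float64(0.36)), (np.float64(0.84), np.float64(0.36))]
0.1 [(np.float64(0.78), np.float64(0.15)), (np.float64(0.81), np.float64(0.36)), (np.float64(0.84), np.float64(0.36))]
0.15 [(np.float64(0.78), np.float64(0.17)), (np.float64(0.81), np.float64(0.36)), (np.float64(0.84), np.float64(0.36))]
0.2 [(np.float64(0.66), np.float64(0.15)), (np.float64(0.69), np.float64(0.17)), (np.float64(0.72), np.float64(0.19)), (np.float64(0.75), np.float64(0.19)), (np.float64(0.78), np.float64(0.19)), (np.float64(0.81), np.float64(0.36)), (np.float64(0.84), np.float64(0.36))]
0.25 [(np.float64(0.66), np.float64(0.15)), (np.float64(0.69), np.float64(0.17)), (np.float64(0.72), np.float64(0.19)), (np.float64(0.75), np.float64(0.19)), (np.float64(0.78), np.float64(0.18)), (np.float64(0.81), np.float64(0.36)), (np.float64(0.84), np.float64(0.36))]
0.3 [(np.float64(0.66), np.float64(0.14)), (np.float64(0.69), np.float64(0.17)), (np.float64(0.72), np.float64(0.2)), (np.float64(0.75), np.float64(0.19))]
0.35 []
[[6, 7, 1], [6, 7, 1], [5, 8, 1], [4, 8, 1], [3, 9, 1]] [np.float64(-6.4), np.float64(-6.4), np.float64(-6.4), np.float64(-6.4), np.float64(-6.4)]
[[2, 9, 1], [1, 9, 1], [0, 9, 0], [-1, 9, 1], [-2, 9, 0]] [np.float64(-6.4), np.float64(-6.4), np.float64(-6.5), np.float64(-6.4), np.float64(-6.5)]
[[-3, 8, 1], [-4, 8, 0], [-5, 7, 1], [-6, 7, 0]] [np.float64(-6.4), np.float64(-6.5), np.float64(-6.4), np.float64(-6.5)]
end [0.6418 0.1676 0.1301] from [0.5693 0.0632 0.14  ] yaw 11.04
```

```bash
python3 - <<'E'
from h import *
plan((.645,.142,.10),101,13)
E
```

```text
[[5, 7, 3], [4, 7, 3], [3, 8, 3], [2, 8, 3], [1, 8, 3]] [np.float64(-6.9), np.float64(-6.9), np.float64(-6.9), np.float64(-6.9), np.float64(-6.9)]
[[0, 8, 3], [-1, 8, 3], [-2, 8, 3], [-3, 8, 3], [-4, 8, 3]] [np.float64(-6.9), np.float64(-6.9), np.float64(-6.9), np.float64(-7.0), np.float64(-6.9)]
[[-5, 7, 3], [-5, 7, 4], [-7, 6, 3]] [np.float64(-7.0), np.float64(-6.9), np.float64(-7.0)]
end [0.6453 0.1424 0.1001] from [0.5693 0.0632 0.14  ] yaw 11.04
```

Emit:
{"fn": "arm_command", "kwargs": {"gripper": [0.2, 0.2, 0.2, 0.2, 0.2], "translation": [[5, 7, 0], [4, 7, 0], [3, 8, 0], [2, 8, 0], [1, 8, 0]], "roll": [-6.9, -6.9, -6.9, -6.9, -6.9]}}

```text
t: 5.88
eef_pos: [0.597, 0.0941, 0.1382]
tcp_rot: [-0.001, 0.375, 0.927, -0.0]
force: [0.1, 0.1, 0.2]
width: 0.366
```

Emit:
{"fn": "arm_command", "kwargs": {"gripper": [0.2, 0.2, 0.2, 0.2, 0.2], "translation": [[0, 8, 0], [-1, 8, 0], [-2, 8, 0], [-3, 8, 0], [-4, 8, 10]], "roll": [-6.9, -6.9, -6.9, -6.9, -6.9]}}

```text
t: 6.3
eef_pos: [0.6273, 0.1245, 0.1297]
tcp_rot: [0.0, 0.083, 0.997, 0.0]
force: [-0.2, 0.4, -0.1]
width: 0.367
```

Emit:
{"fn": "arm_command", "kwargs": {"gripper": [0.2, 0.2, 0.2, 0.2], "translation": [[-5, 7, 15], [-6, 7, 15], [-7, 7, 15], [0, 0, 10]], "roll": [-6.9, -6.9, -6.9, 0]}}

```text
t: 6.63
eef_pos: [0.6448, 0.1455, 0.0714]
tcp_rot: [-0.001, -0.097, 0.995, 0.001]
force: [-0.0, 0.4, -0.6]
width: 0.367
```

```bash
python3 - <<'E'
from h import *
p=capture("wrist")
T,s=tcp(); p=capture("wrist"); up(p["img"],0,0,640,400,"pics/w7.png"); print(s["t"],s["width"],s["force"],T[:3,3],s["joint_pos"].round(2))
plan((.645,.142,.037),101,4)
E
```

```text
6.6833 0.364400392495423 [ 0.02562453 -1.18466062 -1.75582718] [0.64329303 0.14416645 0.06973862] [ 0.42  0.94 -1.07  1.61  0.89  1.15  0.88]
[[0, 0, 9], [0, -1, 8], [-1, 0, 9], [0, -1, 8]] [np.float64(-0.1), np.float64(-0.1), np.float64(-0.1), np.float64(-0.0)]
end [0.6446 0.1417 0.0371] from [0.6434 0.1435 0.0711] yaw 100.65
```

View pics/w7.png

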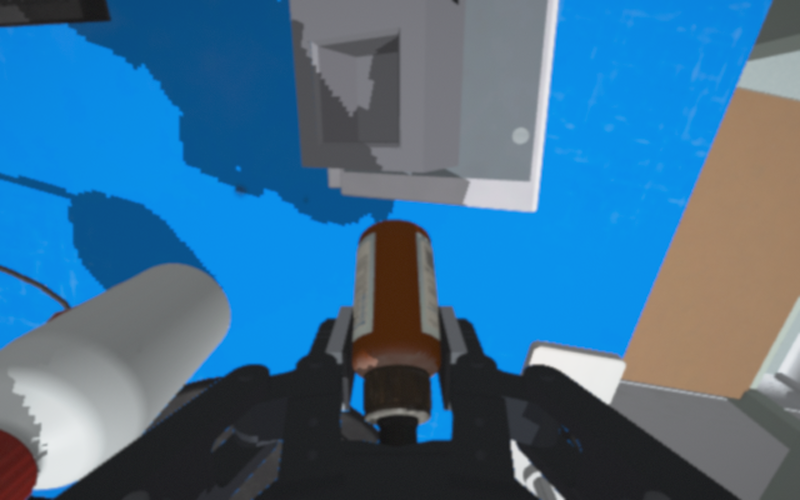

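Emit:
{"fn": "arm_command", "kwargs": {"gripper": [0.2, 0.2, 0.2, 0.2, 0.2], "translation": [[-2, 2, 10], [0, 2, 10], [0, 1, 8], [0, 0, 6], [2, 0, 0]], "roll": [0, 0, 0, 0, 0]}}

```text
t: 7.15
eef_pos: [0.6443, 0.1475, 0.039]
tcp_rot: [-0.001, -0.093, 0.996, -0.0]
force: [-1.6, -0.6, -0.7]
width: 0.361
```

Emit:
{"fn": "arm_command", "kwargs": {"gripper": [0.2, 0.2, 0.2, 0.2, 0.2], "translation": [[3, 0, 0], [3, 0, 0], [3, 0, 0], [3, 0, 0], [3, 0, 0]], "roll": [0, 0, 0, 0, 0]}}

```text
t: 7.57
eef_pos: [0.6329, 0.146, 0.0419]
tcp_rot: [0.003, -0.094, 0.996, 0.001]
force: [8.8, 2.2, -0.3]
width: 0.367
```

```bash
cat > st.py <<'E'
from h import *
import sys
T,s=tcp(); p=capture("wrist"); up(p["img"],0,0,640,400,"pics/"+sys.argv[1]); print(s["t"],s["width"],s["force"].round(1),T[:3,3].round(4),yaw(T).round(2),s["joint_pos"].round(2))
w=cloud(p,T); tl=(w-T[:3,3])@T[:3,:3]*1000
im=p["img"].astype(int); m=(im[:,:,0]>im[:,:,2]*2)&(im[:,:,0]>45)&(np.abs(tl[:,:,1])<8)&(np.abs(tl[:,:,0])<60)&(np.abs(tl[:,:,2]+30)<60)
q=tl[m]; f=np.polyfit(q[:,2],q[:,0],1); z=np.round(np.percentile(q[:,2],[5,95]))
q=q[np.abs(q[:,0]-np.polyval(f,q[:,2]))<4]; f=np.polyfit(q[:,2],q[:,0],1)
print("amber n",len(q),"lean deg",np.degrees(np.arctan(f[0])).round(1),"x at z-36",np.polyval(f,-36).round(1),z)
E
python3 st.py w8.png
```

```text
7.5667 0.3673506222711597 [ 8.8  2.2 -0.3] [0.6329 0.146  0.0419] 100.74 [ 0.41  0.96 -1.05  1.66  0.92  1.09  0.84]
amber n 2987 lean deg 32.0 x at z-36 17.0 [-47. -10.]
```

View pics/w8.png

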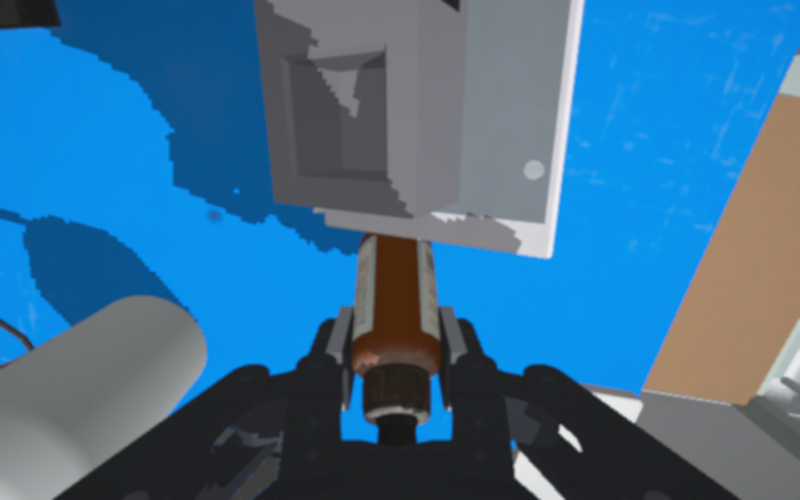

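Emit:
{"fn": "arm_command", "kwargs": {"gripper": [0.2, 0.2, 0.2, 0.2], "translation": [[0, 0, 0], [2, 0, 0], [2, 0, 0], [2, 0, 0]], "roll": [0, 0, 0, 0], "force": 20}}

```text
t: 7.95
eef_pos: [0.6284, 0.1458, 0.0427]
tcp_rot: [0.004, -0.093, 0.996, 0.002]
force: [9.3, 2.7, -0.4]
width: 0.363
```

```bash
python3 st.py w9.png
```

```text
7.95 0.36289591142379796 [ 9.3  2.7 -0.4] [0.6284 0.1458 0.0427] 100.73 [ 0.42  0.95 -1.05  1.67  0.93  1.09  0.83]
amber n 2633 lean deg 27.5 x at z-36 15.8 [-47. -10.]
```

Emit:
{"fn": "arm_command", "kwargs": {"gripper": [0.2, 0.2, 0.2, 0.2, 0.2], "translation": [[2, 0, 0], [2, 0, 0], [2, 0, 0], [2, 0, 0], [0, 0, 0]], "roll": [0, 0, 0, 0, 0]}}

```text
t: 8.42
eef_pos: [0.6212, 0.1448, 0.0433]
tcp_rot: [0.005, -0.094, 0.996, 0.002]
force: [7.9, 3.5, 0.4]
width: 0.365
```

```bash
python3 st.py w10.png
```

```text
8.4167 0.3651697207112148 [7.9 3.5 0.4] [0.6212 0.1448 0.0433] 100.74 [ 0.43  0.94 -1.06  1.7   0.93  1.08  0.82]
amber n 2117 lean deg 19.3 x at z-36 13.8 [-45. -10.]
```

Emit:
{"fn": "arm_command", "kwargs": {"gripper": [0.2, 0.2, 0.2, 0.2, 0.2], "translation": [[2, 0, 0], [2, 0, 0], [2, 0, 0], [2, 0, 0], [1, 0, 0]], "roll": [0, 0, 0, 0, 0]}}

```text
t: 8.88
eef_pos: [0.6138, 0.1434, 0.0441]
tcp_rot: [0.006, -0.093, 0.996, 0.002]
force: [11.2, 4.0, 3.3]
width: 0.364
```

```bash
python3 st.py w11.png
```

```text
8.8833 0.3643152706418634 [11.2  4.   3.3] [0.6138 0.1434 0.0441] 100.73 [ 0.44  0.93 -1.06  1.72  0.93  1.07  0.82]
amber n 1618 lean deg 10.1 x at z-36 11.8 [-44. -11.]
```

View pics/w11.png

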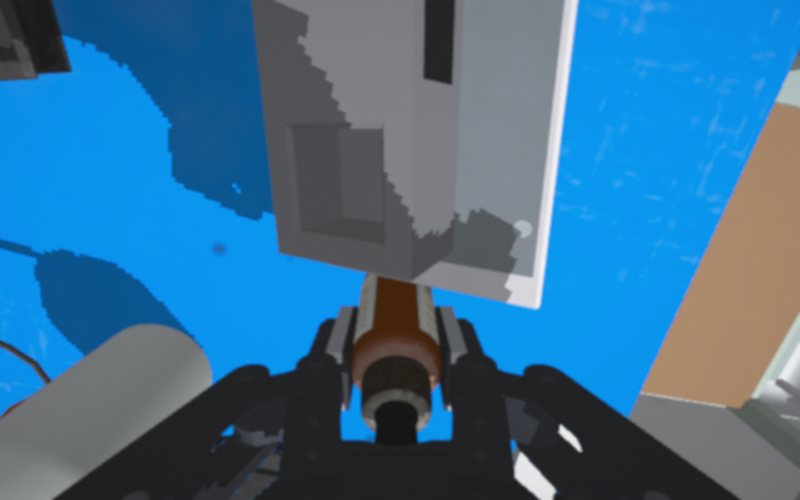

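Emit:
{"fn": "arm_command", "kwargs": {"gripper": [0.2, 0.2, 0.2, 0.2, 0.2], "translation": [[2, 0, 0], [2, 0, 0], [2, 0, 0], [2, 0, 0], [0, 0, 0]], "roll": [0, 0, 0, 0, 0]}}

```text
t: 9.35
eef_pos: [0.6074, 0.1421, 0.0451]
tcp_rot: [0.008, -0.093, 0.996, 0.002]
force: [12.2, 3.3, 5.3]
width: 0.369
```

```bash
python3 st.py w12.png
```

```text
9.35 0.3691964640699657 [12.2  3.3  5.3] [0.6074 0.1421 0.0451] 100.7 [ 0.45  0.92 -1.07  1.74  0.93  1.06  0.81]
amber n 1146 lean deg 1.6 x at z-36 9.9 [-43. -14.]
```

Emit:
{"fn": "arm_command", "kwargs": {"gripper": [0.2, 0.2, 0.2, 0.2, 0.2], "translation": [[-10, 0, 0], [-8, 0, -8], [0, 0, -35], [0, 0, -40], [0, 0, -40]], "roll": [0, 0, 0, 0, 0], "force": 25}}

```text
t: 9.82
eef_pos: [0.6164, 0.1429, 0.1644]
tcp_rot: [-0.001, -0.094, 0.996, 0.0]
force: [1.2, -0.0, 0.1]
width: 0.367
```

```bash
python3 st.py w13.png; python3 - <<'E'
from h import *
plan((.4805,-.0607,.16),13.65,13)
E
```

```text
9.8167 0.36696626835652907 [ 1.2 -0.   0.1] [0.6164 0.1429 0.1644] 100.8 [ 0.49  0.81 -1.18  1.63  0.78  1.25  0.91]
amber n 1595 lean deg 1.8 x at z-36 9.9 [-43.   5.]
[[14, -14, 1], [12, -15, 1], [10, -16, 1], [8, -17, 1], [6, -18, 1]] [np.float64(6.7), np.float64(6.7), np.float64(6.7), np.float64(6.7), np.float64(6.7)]
[[4, -19, 1], [2, -19, 1], [-1, -19, 1], [-3, -19, 1], [-5, -19, 1]] [np.float64(6.7), np.float64(6.7), np.float64(6.7), np.float64(6.7), np.float64(6.7)]
[[-7, -18, 1], [-10, -16, 0], [-11, -16, 1]] [np.float64(6.7), np.float64(6.7), np.float64(6.8)]
end [ 0.4802 -0.0606  0.1599] from [0.6204 0.1457 0.1739] yaw 100.81
```

View pics/w13.png

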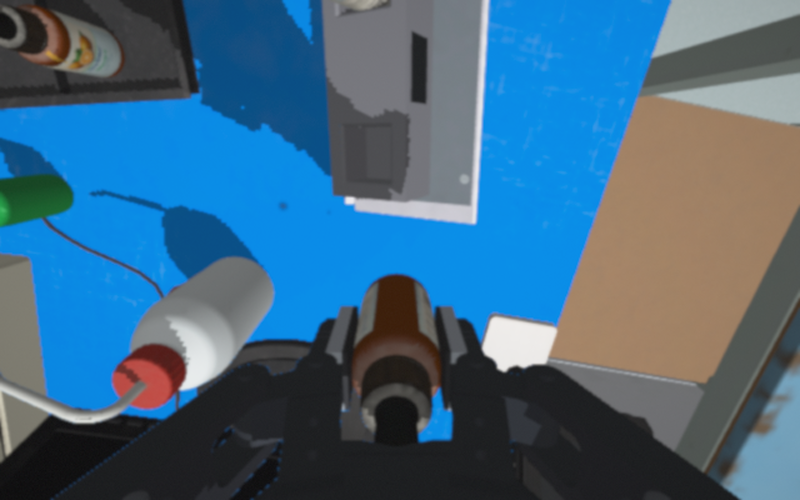

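Emit:
{"fn": "arm_command", "kwargs": {"gripper": [0.2, 0.2, 0.2, 0.2, 0.2], "translation": [[14, -14, 0], [12, -15, 0], [10, -16, 0], [8, -17, 0], [6, -18, 0]], "roll": [6.7, 6.7, 6.7, 6.7, 6.7]}}

```text
t: 10.28
eef_pos: [0.5624, 0.0634, 0.1636]
tcp_rot: [-0.0, 0.2, 0.98, -0.0]
force: [-0.0, -0.7, -0.0]
width: 0.364
```

Emit:
{"fn": "arm_command", "kwargs": {"gripper": [0.2, 0.2, 0.2, 0.2, 0.2], "translation": [[4, -19, 0], [2, -19, 0], [-1, -19, 0], [-3, -19, 0], [-5, -19, 0]], "roll": [6.7, 6.7, 6.7, 6.7, 6.7]}}

```text
t: 10.7
eef_pos: [0.508, -0.016, 0.1637]
tcp_rot: [-0.0, 0.474, 0.881, -0.0]
force: [0.4, 0.3, -0.1]
width: 0.368
```

Emit:
{"fn": "arm_command", "kwargs": {"gripper": [0.2, 0.2, 0.2, 0.2, 0.2], "translation": [[-7, -18, 0], [-10, -16, 0], [-11, -16, 10], [0, 0, 30], [0, 0, 20]], "roll": [6.7, 6.7, 6.7, 0, 0]}}

```text
t: 11.12
eef_pos: [0.476, -0.0655, 0.1028]
tcp_rot: [0.001, 0.619, 0.785, -0.001]
force: [-0.6, 0.5, -1.3]
width: 0.367
```

```bash
python3 -c "
from h import *
capture('wrist');capture('wrist')"; python3 st.py w14.png; python3 - <<'E'
from h import *
plan((.4805,-.0607,.03),13.65,3)
E
```

```text
11.2167 0.3661880289604552 [-0.   0.  -0.7] [ 0.474  -0.0636  0.1013] 13.66 [ 0.84  0.5  -0.93  2.05  0.53  0.85 -0.16]
amber n 1679 lean deg 1.9 x at z-36 10.4 [-43.   7.]
[[0, 2, 24], [0, 2, 24], [1, 2, 25]] [np.float64(0.0), np.float64(0.0), np.float64(0.1)]
end [ 0.4809 -0.0604  0.0298] from [ 0.4755 -0.0629  0.1028] yaw 13.71
```

View pics/w14.png

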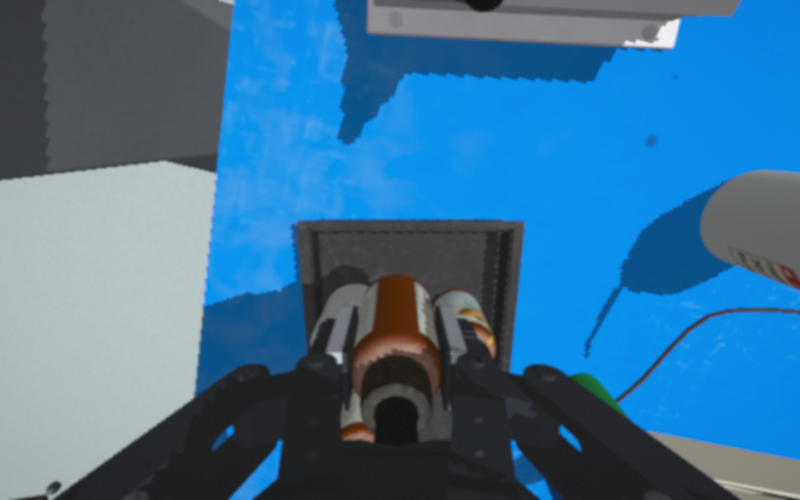

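Emit:
{"fn": "arm_command", "kwargs": {"gripper": [0.2, 0.2, 0.2, 0.2, 0.2], "translation": [[0, 3, 25], [0, 3, 25], [0, 0, 16], [0, 0, 4], [0, 0, 2]], "roll": [0, 0, 0, 0, 0]}}

```text
t: 11.68
eef_pos: [0.4832, -0.0612, 0.0319]
tcp_rot: [-0.0, 0.618, 0.787, 0.0]
force: [-1.1, 0.5, -0.4]
width: 0.368
```

Emit:
{"fn": "arm_command", "kwargs": {"gripper": [0.2, 0.2, 0.2], "translation": [[0, 0, 2], [0, 0, 2], [0, 0, 2]], "roll": [0, 0, 0]}}

```text
t: 11.93
eef_pos: [0.4839, -0.0621, 0.0265]
tcp_rot: [0.001, 0.618, 0.786, 0.0]
force: [0.4, -0.3, -0.2]
width: 0.364
```

Emit:
{"fn": "arm_command", "kwargs": {"gripper": [0.2, 0.2, 0.2], "translation": [[0, 0, 2], [0, 0, 2], [0, 0, 1]], "roll": [0, 0, 0]}}

```text
t: 12.18
eef_pos: [0.4828, -0.0621, 0.0204]
tcp_rot: [0.0, 0.618, 0.786, -0.0]
force: [-0.2, 0.1, -0.4]
width: 0.368
```

```bash
python3 st.py w15.png
```

```text
12.1833 0.3675030877391959 [-0.2  0.1 -0.4] [ 0.4828 -0.0621  0.0204] 13.65 [ 0.71  0.63 -0.79  2.08  0.69  0.72 -0.29]
amber n 1661 lean deg 1.9 x at z-36 10.4 [-43.   6.]
```

View pics/w15.png

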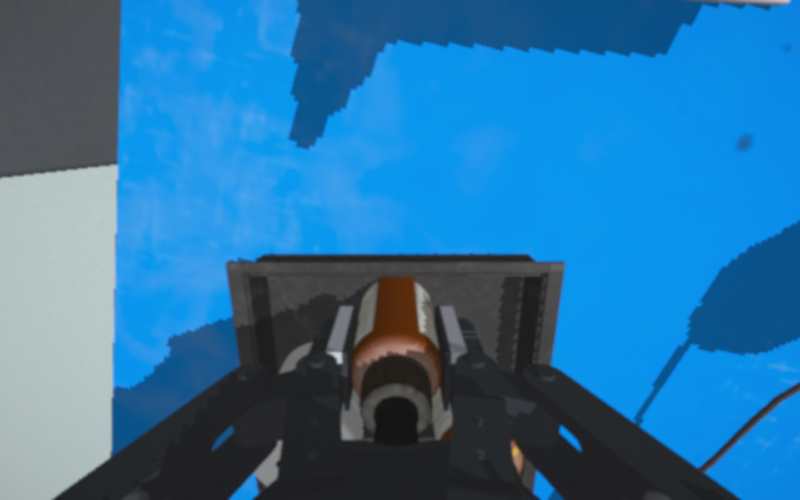

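Emit:
{"fn": "arm_command", "kwargs": {"gripper": [0.2, 0.2], "translation": [[0, 0, 1], [0, 0, 1]], "roll": [0, 0]}}

```text
t: 12.4
eef_pos: [0.4829, -0.0618, 0.0188]
tcp_rot: [0.0, 0.618, 0.786, -0.0]
force: [-4.8, 1.2, 18.7]
width: 0.363
```

Emit:
{"fn": "arm_command", "kwargs": {"gripper": [0.2, 0.2], "translation": [[0, 0, 1], [0, 0, 1]], "roll": [0, 0]}}

```text
t: 12.57
eef_pos: [0.483, -0.0615, 0.0185]
tcp_rot: [0.001, 0.618, 0.786, -0.001]
force: [-6.8, 1.5, 32.5]
width: 0.367
```

Emit:
{"fn": "arm_command", "kwargs": {"gripper": [0.2, 0.2, 0.4, 0.5, 0.55], "translation": [[0, 0, -2], [0, 0, 0], [0, 0, 0], [0, 0, 0], [0, 0, 0]], "roll": [0, 0, 0, 0, 0]}}

```text
t: 12.98
eef_pos: [0.4826, -0.062, 0.0181]
tcp_rot: [-0.0, 0.618, 0.786, -0.0]
force: [0.4, -0.1, -0.6]
width: 0.55
```

```bash
python3 st.py w16.png
```

```text
12.9833 0.5495130808709613 [ 0.4 -0.1 -0.6] [ 0.4826 -0.062   0.0181] 13.65 [ 0.71  0.64 -0.78  2.08  0.7   0.71 -0.29]
amber n 1536 lean deg 0.6 x at z-36 11.3 [-43.   4.]
```

View pics/w16.png

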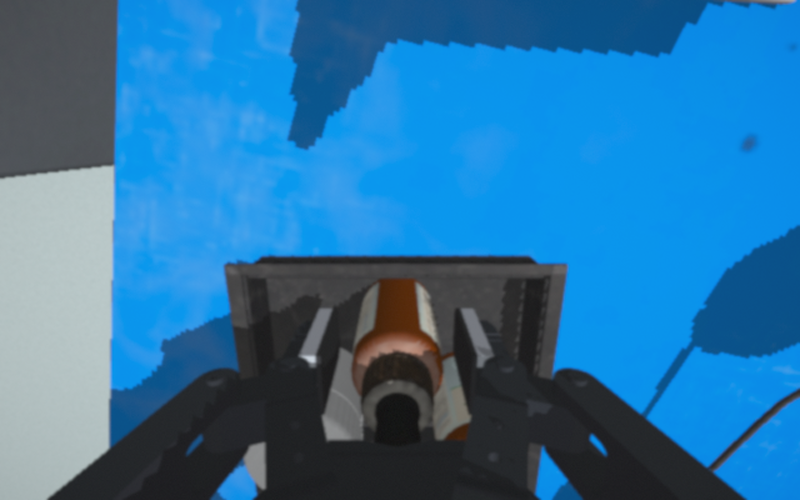

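Emit:
{"fn": "arm_command", "kwargs": {"gripper": [0.55, 0.55, 0.6, 0.6, 0.6], "translation": [[0, 0, -20], [0, 0, -35], [0, 0, -40], [0, 0, -35], [40, 0, 0]], "roll": [0, 0, 0, 0, 0]}}

```text
t: 13.45
eef_pos: [0.4795, -0.0311, 0.1535]
tcp_rot: [0.005, 0.623, 0.782, 0.001]
force: [1.4, 0.3, -0.4]
width: 0.599
```

```bash
python3 -c "
from h import *
capture('wrist');capture('wrist')"; python3 st.py w17.png; python3 - <<'E'
from h import *
plan((.467,.0783,.136),11,3)
E
```

```text
13.55 0.5993121428722884 [-0.8  0.8 -0.7] [ 0.4736 -0.019   0.1504] 13.87 [ 0.83  0.41 -1.01  2.03  0.44  0.93 -0.17]
[[33, 6, 4], [33, 5, 5], [32, 5, 4]] [np.float64(1.0), np.float64(0.9), np.float64(1.0)]
end [0.467  0.0779 0.1363] from [ 0.4733 -0.0212  0.1493] yaw 13.85Traceback (most recent call last):
  File "st.py", line 6, in <module>
    q=tl[m]; f=np.polyfit(q[:,2],q[:,0],1); z=np.round(np.percentile(q[:,2],[5,95]))
               ~~~~~~~~~~^^^^^^^^^^^^^^^^^
    raise TypeError("expected non-empty vector for x")
TypeError: expected non-empty vector for x
```

View pics/w17.png

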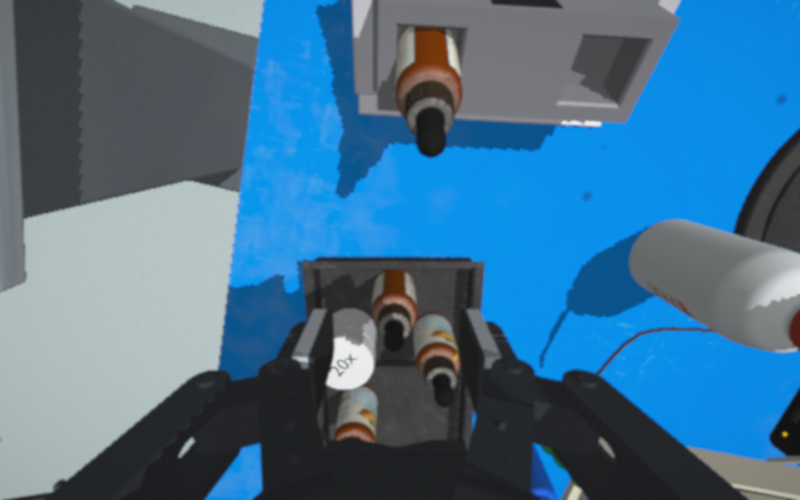

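Emit:
{"fn": "arm_command", "kwargs": {"gripper": [0.6, 0.6, 0.6, 0.6, 0.6], "translation": [[33, 6, 0], [33, 5, 0], [32, 5, 0], [0, 0, 30], [0, 0, 20]], "roll": [1, 1, 1, 0, 0]}}

```text
t: 14.02
eef_pos: [0.4676, 0.0778, 0.0975]
tcp_rot: [0.0, 0.637, 0.771, 0.001]
force: [-0.4, -0.6, -0.5]
width: 0.602
```

```bash
python3 -c "
from h import *
capture('wrist');capture('wrist')"; python3 st.py w18.png; python3 - <<'E'
from h import *
plan((.467,.0783,.0665),11,3)
E
```

```text
14.1167 0.5965681786243551 [-1.9 -0.1 -0.3] [0.4645 0.0754 0.0954] 10.74 [ 0.55  0.5  -0.93  2.07  0.54  0.84 -0.51]
amber n 1593 lean deg 35.2 x at z-36 0.7 [-20.   9.]
[[1, 1, 10], [1, 0, 10], [0, 1, 10]] [np.float64(-0.1), np.float64(-0.1), np.float64(-0.1)]
end [0.4672 0.078  0.0669] from [0.4658 0.0757 0.0969] yaw 10.71
```

View pics/w18.png

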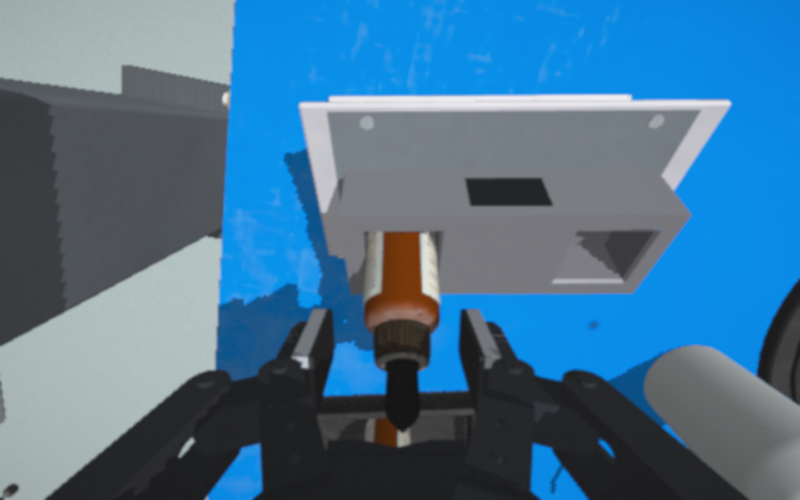

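Emit:
{"fn": "arm_command", "kwargs": {"gripper": [0.6, 0.6, 0.6, 0.6], "translation": [[0, 1, 10], [0, 1, 10], [0, 0, 10], [0, 0, 0]], "roll": [0, 0, 0, 0]}}

```text
t: 14.5
eef_pos: [0.4685, 0.0756, 0.0668]
tcp_rot: [-0.001, 0.639, 0.769, -0.001]
force: [-0.7, -0.4, -1.0]
width: 0.602
```

Emit:
{"fn": "arm_command", "kwargs": {"gripper": [0.3, 0.2, 0.2, 0.2, 0.2], "translation": [[0, 0, 0], [0, 0, 0], [0, 0, 0], [0, 0, 0], [0, 0, 0]], "roll": [0, 0, 0, 0, 0], "force": 25}}

```text
t: 14.92
eef_pos: [0.4691, 0.0763, 0.0686]
tcp_rot: [0.0, 0.638, 0.77, -0.0]
force: [-0.8, -0.5, -0.7]
width: 0.366
```

Emit:
{"fn": "arm_command", "kwargs": {"gripper": [0.2, 0.2, 0.2, 0.2, 0.2], "translation": [[-3, 0, -5], [-5, 0, -9], [-7, 0, -12], [-9, 0, -16], [-10, 0, -20]], "roll": [0, 0, 0, 0, 0]}}

```text
t: 15.33
eef_pos: [0.4754, 0.0428, 0.131]
tcp_rot: [-0.0, 0.638, 0.77, -0.0]
force: [0.7, -1.0, -1.2]
width: 0.372
```

Emit:
{"fn": "arm_command", "kwargs": {"gripper": [0.2, 0.2], "translation": [[0, 0, -18], [0, 0, 0]], "roll": [0, 0]}}

```text
t: 15.5
eef_pos: [0.4787, 0.0427, 0.1519]
tcp_rot: [0.003, 0.639, 0.769, 0.002]
force: [-0.3, 0.7, -1.3]
width: 0.367
```

```bash
python3 st.py w19.png; python3 - <<'E'
from h import *
plan((.6435,.1465,.15),101,13)
E
```

```text
15.5 0.3666774325090967 [-0.3  0.7 -1.3] [0.4787 0.0427 0.1519] 10.58 [ 0.69  0.42 -1.    2.02  0.44  0.93 -0.36]
amber n 3457 lean deg 34.7 x at z-36 19.5 [-46.  -4.]
[[6, 14, 0], [4, 15, 0], [2, 15, 0], [0, 15, 0], [-2, 15, 0]] [np.float64(-7.0), np.float64(-7.0), np.float64(-6.9), np.float64(-7.0), np.float64(-6.9)]
[[-3, 15, 0], [-5, 14, 0], [-7, 13, 0], [-8, 12, 0], [-10, 11, 0]] [np.float64(-7.0), np.float64(-6.9), np.float64(-7.0), np.float64(-6.9), np.float64(-7.0)]
[[-11, 10, 0], [-13, 9, 1], [-13, 7, 0]] [np.float64(-6.9), np.float64(-7.0), np.float64(-6.9)]
end [0.6433 0.1469 0.1502] from [0.4778 0.0426 0.1504] yaw 10.59
```

View pics/w19.png

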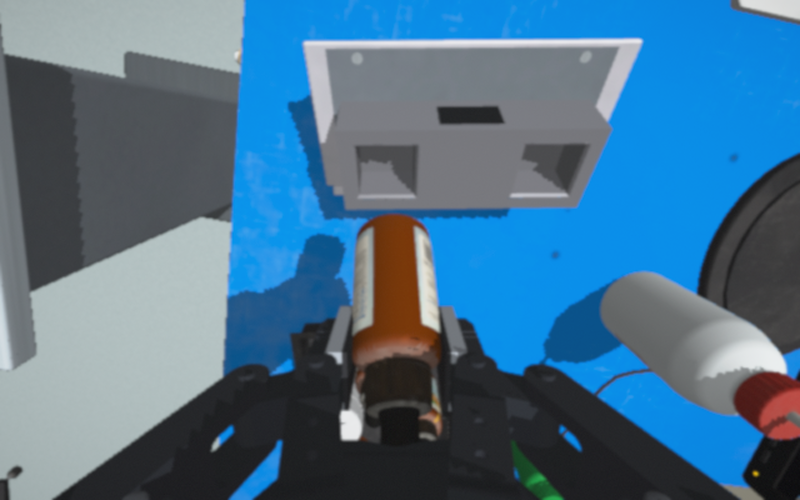

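Emit:
{"fn": "arm_command", "kwargs": {"gripper": [0.2, 0.2, 0.2, 0.2, 0.2], "translation": [[6, 14, 0], [4, 15, 0], [2, 15, 0], [0, 15, 0], [-2, 15, 0]], "roll": [-7, -7, -7, -7, -7]}}

```text
t: 15.97
eef_pos: [0.5401, 0.0839, 0.1476]
tcp_rot: [-0.0, 0.374, 0.927, -0.0]
force: [0.4, -0.4, -1.1]
width: 0.366
```

Emit:
{"fn": "arm_command", "kwargs": {"gripper": [0.2, 0.2, 0.2, 0.2, 0.2], "translation": [[-3, 15, 0], [-5, 14, 0], [-7, 13, 0], [-9, 12, 0], [-11, 11, 0]], "roll": [-7, -7, -7, -7, -7]}}

```text
t: 16.38
eef_pos: [0.6043, 0.1233, 0.1471]
tcp_rot: [-0.001, 0.078, 0.997, -0.0]
force: [0.4, 1.2, -1.3]
width: 0.367
```

Emit:
{"fn": "arm_command", "kwargs": {"gripper": [0.2, 0.2, 0.2, 0.2, 0.2], "translation": [[-12, 10, 0], [-14, 9, 0], [-14, 7, 15], [0, 0, 30], [0, 0, 30]], "roll": [-7, -7, -6.5, 0, 0]}}

```text
t: 16.8
eef_pos: [0.6465, 0.1489, 0.0722]
tcp_rot: [0.001, -0.098, 0.995, 0.001]
force: [0.4, 0.1, -1.7]
width: 0.365
```

```bash
python3 -c "
from h import *
capture('wrist')"; python3 st.py w20.png; python3 - <<'E'
from h import *
plan((.643,.1475,.039),101,3)
E
```

```text
16.85 0.36551513689848447 [-2.2 -1.1 -6.3] [0.642  0.1462 0.0647] 101.23 [ 0.42  0.96 -1.09  1.61  0.91  1.17  0.87]
amber n 3390 lean deg 34.5 x at z-36 19.1 [-46.  -5.]
[[-1, 1, 9], [-1, 0, 9], [0, 1, 10]] [np.float64(0.1), np.float64(0.1), np.float64(0.0)]
end [0.6429 0.1479 0.0388] from [0.6416 0.1457 0.0668] yaw 101.21
```

Emit:
{"fn": "arm_command", "kwargs": {"gripper": [0.2, 0.2, 0.2, 0.2, 0.2], "translation": [[-3, 1, 9], [0, 1, 9], [0, 0, 10], [0, 0, 0], [3, 0, 0]], "roll": [0, 0, 0, 0, 0], "force": 20}}

```text
t: 17.32
eef_pos: [0.6455, 0.1493, 0.0456]
tcp_rot: [0.0, -0.097, 0.995, -0.0]
force: [0.9, -0.1, -0.6]
width: 0.365
```

Emit:
{"fn": "arm_command", "kwargs": {"gripper": [0.2, 0.2, 0.2, 0.2, 0.2], "translation": [[3, 0, 0], [3, 0, 0], [3, 0, 0], [3, 0, 0], [3, 0, 0]], "roll": [0, 0, 0, 0, 0]}}

```text
t: 17.73
eef_pos: [0.6364, 0.1471, 0.0489]
tcp_rot: [0.006, -0.097, 0.995, 0.001]
force: [12.7, 1.7, 5.5]
width: 0.368
```

Emit:
{"fn": "arm_command", "kwargs": {"gripper": [0.2, 0.2, 0.2, 0.2, 0.2], "translation": [[2, 0, 0], [2, 0, 0], [2, 0, 0], [2, 0, 0], [2, 0, 0]], "roll": [0, 0, 0, 0, 0]}}

```text
t: 18.15
eef_pos: [0.624, 0.1457, 0.0478]
tcp_rot: [0.004, -0.097, 0.995, 0.001]
force: [7.1, 2.7, 0.2]
width: 0.367
```

```bash
python3 st.py w21.png
```

```text
18.15 0.36650432295707697 [7.1 2.7 0.2] [0.624  0.1457 0.0478] 101.13 [ 0.44  0.96 -1.09  1.68  0.94  1.11  0.83]
amber n 2114 lean deg 18.5 x at z-36 15.9 [-44.  -7.]
```

Emit:
{"fn": "arm_command", "kwargs": {"gripper": [0.2, 0.2, 0.2, 0.2, 0.2], "translation": [[2, 0, 0], [2, 0, 0], [2, 0, 0], [2, 0, 0], [2, 0, 0]], "roll": [0, 0, 0, 0, 0]}}

```text
t: 18.62
eef_pos: [0.6151, 0.1441, 0.0483]
tcp_rot: [0.005, -0.097, 0.995, 0.001]
force: [8.3, 2.5, 2.2]
width: 0.365
```

```bash
python3 st.py w22.png
```

```text
18.6167 0.3651957564878259 [8.3 2.5 2.2] [0.6151 0.1441 0.0483] 101.13 [ 0.45  0.94 -1.09  1.71  0.94  1.09  0.81]
amber n 1472 lean deg 7.3 x at z-36 14.3 [-42.  -7.]
```

Emit:
{"fn": "arm_command", "kwargs": {"gripper": [0.2, 0.2, 0.2, 0.2], "translation": [[2, 0, 0], [2, 0, 0], [1, 0, 0], [0, 0, 0]], "roll": [0, 0, 0, 0]}}

```text
t: 19.0
eef_pos: [0.6109, 0.1433, 0.0489]
tcp_rot: [0.005, -0.097, 0.995, 0.001]
force: [8.4, 2.6, 5.0]
width: 0.366
```

```bash
python3 st.py w23.png
```

```text
19.0 0.3660821512777142 [8.4 2.6 5. ] [0.6109 0.1433 0.0489] 101.12 [ 0.45  0.94 -1.09  1.72  0.94  1.09  0.81]
amber n 1195 lean deg 1.7 x at z-36 13.4 [-41.  -7.]
```

Emit:
{"fn": "arm_command", "kwargs": {"gripper": [0.2, 0.2, 0.2, 0.2, 0.2], "translation": [[-10, 0, 0], [-8, 0, -8], [0, 0, -35], [0, 0, -35], [0, 0, -35]], "roll": [0, 0, 0, 0, 0], "force": 25}}

```text
t: 19.47
eef_pos: [0.6228, 0.1452, 0.1599]
tcp_rot: [-0.001, -0.098, 0.995, 0.0]
force: [0.9, 0.4, -0.4]
width: 0.366
```

```bash
python3 -c "
from h import *
capture('wrist')"; python3 st.py w24.png; python3 - <<'E'
from h import *
plan((.5413,-.1869,.15),103.65,10)
E
```

```text
19.5167 0.3705257194367531 [2.6 1.8 4.4] [0.6263 0.1477 0.1681] 101.2 [ 0.48  0.83 -1.2   1.61  0.81  1.27  0.91]
amber n 1503 lean deg 2.0 x at z-36 13.4 [-41.   7.]
[[15, -31, 1], [15, -31, 1], [15, -31, 1], [15, -31, 2], [15, -31, 1]] [np.float64(-0.2), np.float64(-0.3), np.float64(-0.2), np.float64(-0.3), np.float64(-0.2)]
[[16, -31, 2], [16, -31, 1], [16, -31, 2], [16, -30, 1], [16, -31, 2]] [np.float64(-0.3), np.float64(-0.2), np.float64(-0.3), np.float64(-0.2), np.float64(-0.3)]
end [ 0.5409 -0.1872  0.1497] from [0.6264 0.1476 0.1656] yaw 101.19
```

Emit:
{"fn": "arm_command", "kwargs": {"gripper": [0.2, 0.2, 0.2, 0.2, 0.2], "translation": [[15, -31, 0], [15, -31, 0], [15, -31, 0], [15, -31, 0], [15, -31, 0]], "roll": [-0.3, -0.3, -0.3, -0.3, -0.3]}}

```text
t: 19.98
eef_pos: [0.5807, -0.0234, 0.1584]
tcp_rot: [-0.0, -0.111, 0.994, -0.0]
force: [0.8, 0.3, -0.7]
width: 0.369
```

Emit:
{"fn": "arm_command", "kwargs": {"gripper": [0.2, 0.2, 0.2, 0.2, 0.2], "translation": [[16, -31, 0], [16, -31, 0], [16, -31, 0], [16, -30, 0], [16, -31, 20]], "roll": [-0.2, -0.2, -0.2, -0.2, -0.2]}}

```text
t: 20.4
eef_pos: [0.54, -0.1916, 0.1415]
tcp_rot: [0.002, -0.119, 0.993, -0.001]
force: [1.7, -0.2, -0.6]
width: 0.367
```

Emit:
{"fn": "arm_command", "kwargs": {"gripper": [0.2, 0.2, 0.2], "translation": [[0, 0, 25], [0, 0, 20], [0, 0, 0]], "roll": [0, 0, 0]}}

```text
t: 20.65
eef_pos: [0.535, -0.1911, 0.0895]
tcp_rot: [-0.003, -0.118, 0.993, 0.001]
force: [-0.8, 0.4, -0.7]
width: 0.366
```

```bash
python3 st.py w25.png; python3 - <<'E'
from h import *
plan((.5413,-.1869,.03),103.65,3)
E
```

```text
20.65 0.36628936507977744 [-0.8  0.4 -0.7] [ 0.535  -0.1911  0.0895] 103.53 [ 1.14  0.87 -1.22  1.84  0.91  1.14  1.39]
amber n 1528 lean deg 2.0 x at z-36 13.4 [-41.  10.]
[[-2, 1, 21], [-2, 0, 20], [-2, 1, 21]] [np.float64(-0.0), np.float64(-0.0), np.float64(-0.0)]
end [ 0.5417 -0.1866  0.0298] from [ 0.5366 -0.1901  0.0918] yaw 103.64
```

View pics/w25.png

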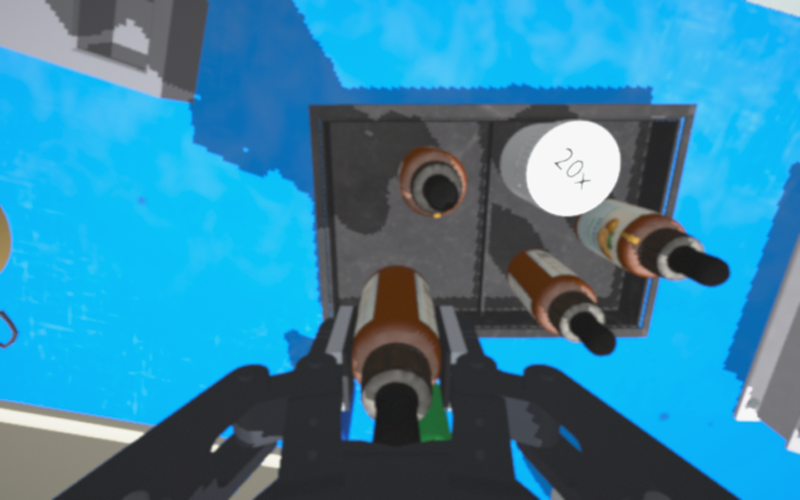

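Emit:
{"fn": "arm_command", "kwargs": {"gripper": [0.2, 0.2, 0.2, 0.2, 0.2], "translation": [[-2, 2, 20], [-2, 1, 20], [-1, 0, 16], [0, 0, 4], [0, 0, 2]], "roll": [0, 0, 0, 0, 0]}}

```text
t: 21.12
eef_pos: [0.5428, -0.1853, 0.0314]
tcp_rot: [-0.0, -0.12, 0.993, 0.0]
force: [0.5, 1.0, -0.9]
width: 0.37
```

Emit:
{"fn": "arm_command", "kwargs": {"gripper": [0.2, 0.2, 0.2], "translation": [[0, 0, 2], [0, 0, 1], [0, 0, 1]], "roll": [0, 0, 0]}}

```text
t: 21.37
eef_pos: [0.5434, -0.186, 0.0283]
tcp_rot: [0.001, -0.119, 0.993, -0.0]
force: [-0.6, 0.1, 0.0]
width: 0.361
```

Emit:
{"fn": "arm_command", "kwargs": {"gripper": [0.2, 0.2, 0.2, 0.2], "translation": [[0, 0, 2], [0, 0, 1], [0, 0, 1], [0, 0, 0]], "roll": [0, 0, 0, 0]}}

```text
t: 21.7
eef_pos: [0.5427, -0.186, 0.0233]
tcp_rot: [-0.0, -0.119, 0.993, -0.0]
force: [-0.3, 0.3, -0.2]
width: 0.368
```

Emit:
{"fn": "arm_command", "kwargs": {"gripper": [0.2, 0.2], "translation": [[0, 0, 1], [0, 0, 0]], "roll": [0, 0]}}

```text
t: 21.87
eef_pos: [0.5427, -0.1859, 0.0223]
tcp_rot: [-0.0, -0.119, 0.993, 0.0]
force: [-0.4, 0.0, -1.7]
width: 0.362
```

Emit:
{"fn": "arm_command", "kwargs": {"gripper": [0.2, 0.2], "translation": [[0, 0, 1], [0, 0, 0]], "roll": [0, 0]}}

```text
t: 22.03
eef_pos: [0.5427, -0.1859, 0.0213]
tcp_rot: [-0.0, -0.119, 0.993, 0.0]
force: [-0.6, -0.4, -0.6]
width: 0.364
```

Emit:
{"fn": "arm_command", "kwargs": {"gripper": [0.2, 0.2], "translation": [[0, 0, 1], [0, 0, 0]], "roll": [0, 0]}}

```text
t: 22.2
eef_pos: [0.5429, -0.1859, 0.021]
tcp_rot: [0.0, -0.119, 0.993, -0.0]
force: [-0.8, 0.3, 3.7]
width: 0.368
```

Contact at 3.7 N; release.

Emit:
{"fn": "arm_command", "kwargs": {"gripper": [0.4, 0.5, 0.55, 0.55], "translation": [[0, 0, 0], [0, 0, 0], [0, 0, 0], [0, 0, -5]], "roll": [0, 0, 0, 0]}}

```text
t: 22.53
eef_pos: [0.5421, -0.1859, 0.0247]
tcp_rot: [-0.001, -0.119, 0.993, 0.0]
force: [-0.3, 0.2, 0.2]
width: 0.55
```

```bash
python3 st.py w26.png
```

```text
22.5333 0.550196519278109 [-0.3  0.2  0.2] [ 0.5421 -0.1859  0.0247] 103.67 [ 1.07  0.95 -1.13  1.86  1.01  1.05  1.33]
amber n 1319 lean deg -0.1 x at z-36 14.6 [-37.  14.]
```

Emit:
{"fn": "arm_command", "kwargs": {"gripper": [0.55, 0.55, 0.55, 0.55, 0.7], "translation": [[0, 0, -20], [0, 0, -35], [0, 0, -40], [0, 0, -40], [0, 0, 0]], "roll": [0, 0, 0, 0, 0]}}

```text
t: 23.0
eef_pos: [0.5474, -0.1853, 0.1684]
tcp_rot: [0.005, -0.119, 0.993, -0.002]
force: [1.3, 0.9, 0.1]
width: 0.673
```

```bash
python3 - <<'E'
from h import *
T,s=tcp(); p=capture("wrist"); up(p["img"],0,0,640,400,"pics/w27.png"); np.savez("w27.npz",w=cloud(p,T),img=p["img"])
E
```

```text
(no output)
```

View pics/w27.png

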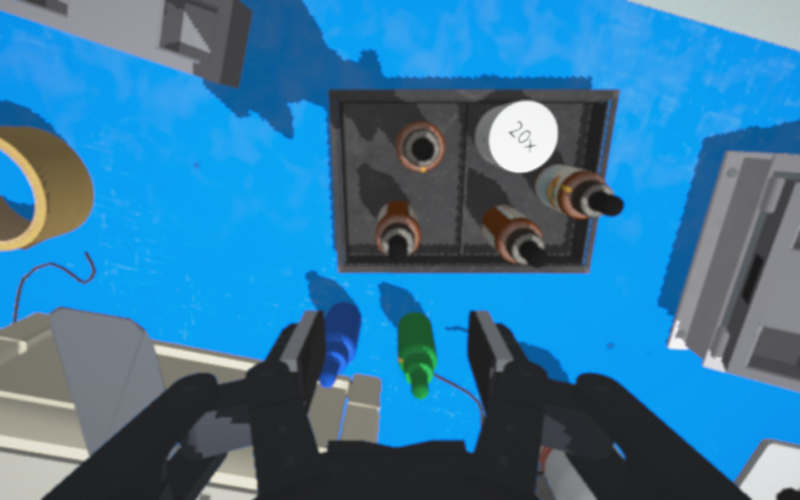

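Emit:
{"fn": "arm_command", "kwargs": {"gripper": [0.95, 0.95, 0.95, 0.95, 0.95], "translation": [[24, -37, 0], [24, -37, 0], [24, -37, 0], [24, -37, 0], [23, -38, 0]], "roll": [0, 0, 0, 0, 0]}}

```text
t: 23.47
eef_pos: [0.4734, -0.3847, 0.1596]
tcp_rot: [-0.001, -0.119, 0.993, 0.0]
force: [1.2, -1.0, 1.2]
width: 0.95
```

```bash
python3 - <<'E'
from h import *
for i in range(2): T,s=tcp(); p=capture("wrist")
T,s=tcp(); p=capture("wrist"); up(p["img"],0,0,640,400,"pics/w28.png"); w=cloud(p,T); np.savez("w28.npz",w=w,img=p["img"],T=T)
print(s["t"],T[:3,3],yaw(T),s["width"],np.abs(s["joint_velocities"]).max())
q=w.reshape(-1,3); q=q[~np.isnan(q[:,0])]
e=q[np.all((q>[.38,-.52,.027])&(q<[.5,-.3,.042]),1)]
r=cv2.minAreaRect((e[:,:2]*1000).astype(np.float32)); print(len(e),r,np.median(e[:,2]))
tl=(w-T[:3,3])@T[:3,:3]*1000
f=tl[(np.abs(tl[:,:,0])<13)&(np.abs(tl[:,:,1])>25)&(np.abs(tl[:,:,1])<62)&(tl[:,:,2]<-5)&(tl[:,:,2]>-60)]
print("finger tip z",np.percentile(f[:,2],[95,99,100]), np.percentile(np.abs(f[f[:,2]>-40][:,1]),[1,50,99]))
E
```

```text
23.5667 [ 0.47046213 -0.39238851  0.15823069] 102.86990176182647 0.9507265277496896 0.07474015191997753
7346 ((438.798828125, -404.6040954589844), (150.67027282714844, 56.5720100402832), 85.83518981933594) 0.03465468991879417
finger tip z [-31.20514362 -28.08393489 -26.31765963] [39.94178774 40.87152929 53.19263167]
```

View pics/w28.png

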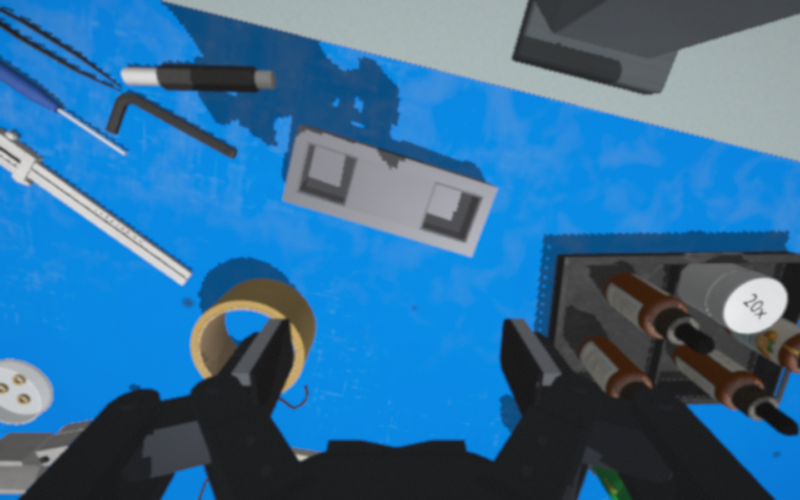

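```bash
python3 - <<'E'
from h import *
plan((.513,.088,.15),11,15)
E
```

```text
[[-10, 30, 1], [-7, 31, 1], [-3, 32, 1], [0, 32, 0], [4, 32, 1]] [np.float64(6.1), np.float64(6.1), np.float64(6.2), np.float64(6.1), np.float64(6.2)]
[[7, 31, 0], [10, 30, 1], [13, 29, 0], [16, 27, 1], [19, 25, 0]] [np.float64(6.1), np.float64(6.2), np.float64(6.1), np.float64(6.2), np.float64(6.1)]
[[22, 23, 1], [24, 21, 0], [27, 18, 1], [28, 15, 0], [30, 11, 1]] [np.float64(6.2), np.float64(6.1), np.float64(6.2), np.float64(6.1), np.float64(6.2)]
end [0.5128 0.0883 0.1498] from [ 0.4723 -0.3876  0.1587] yaw 103.16
```

Emit:
{"fn": "arm_command", "kwargs": {"gripper": [0.95, 0.95, 0.95, 0.95, 0.95], "translation": [[-10, 30, 0], [-7, 31, 0], [-3, 32, 0], [0, 32, 0], [4, 32, 0]], "roll": [6.2, 6.2, 6.2, 6.2, 6.2]}}

```text
t: 24.03
eef_pos: [0.4876, -0.2206, 0.1599]
tcp_rot: [-0.0, 0.152, 0.988, 0.0]
force: [0.1, 0.5, 0.7]
width: 0.952
```

Emit:
{"fn": "arm_command", "kwargs": {"gripper": [0.95, 0.95, 0.95, 0.95, 0.95], "translation": [[7, 31, 0], [10, 30, 0], [13, 29, 0], [16, 27, 0], [19, 25, 0]], "roll": [6.1, 6.1, 6.1, 6.1, 6.1]}}

```text
t: 24.45
eef_pos: [0.5006, -0.0633, 0.1601]
tcp_rot: [-0.0, 0.407, 0.914, -0.0]
force: [0.5, -0.3, 0.2]
width: 0.953
```

Emit:
{"fn": "arm_command", "kwargs": {"gripper": [0.95, 0.95, 0.95, 0.95, 0.95], "translation": [[22, 23, 0], [24, 21, 0], [27, 18, 0], [28, 15, 0], [30, 11, 0]], "roll": [6.1, 6.1, 6.1, 6.1, 6.1]}}

```text
t: 24.87
eef_pos: [0.5111, 0.0959, 0.1601]
tcp_rot: [-0.0, 0.633, 0.774, -0.0]
force: [0.2, 0.5, -0.0]
width: 0.952
```

```bash
cat > carm.py <<'E'
from h import *
import sys
for i in range(2): T,s=tcp(); p=capture("wrist")
T,s=tcp(); p=capture("wrist"); up(p["img"],0,0,640,400,"pics/"+sys.argv[1]); w=cloud(p,T)
print(s["t"],T[:3,3],yaw(T),s["width"])
n0=np.array([.0954,-.4924,.8651]); ct0=np.array([.5067,.1207,.0506]); xs=np.array([-.1645,.8493,.5016]); ys=np.array([-.9818,-.1901,0])
q=w.reshape(-1,3); q=q[~np.isnan(q[:,0])]-ct0
l=np.stack([q@xs,q@ys,q@n0],1)
f=l[(np.abs(l[:,2]-.034)<.004)&(np.abs(l[:,0])<.04)&(np.abs(l[:,1])<.09)]
print("carrier top",len(f),np.median(f[:,2]),cv2.minAreaRect((f[:,:2]*1000).astype(np.float32)))
plan((.5096,.1055,.0416),11,5)
E
python3 carm.py w29.png
```

```text
24.9667 [0.51059787 0.10229478 0.1611711 ] 12.177134985792156 0.9538343660526163
carrier top 7008 0.03378205999681698 ((-0.20700645446777344, -0.42888641357421875), (150.77867126464844, 58.3502082824707), 89.77420043945312)
[[1, 0, 24], [1, 0, 24], [2, 0, 24], [1, 0, 23], [2, 0, 24]] [np.float64(0.2), np.float64(0.3), np.float64(0.2), np.float64(0.3), np.float64(0.2)]
end [0.5094 0.1055 0.0416] from [0.5108 0.0985 0.1606] yaw 12.2
```

View pics/w29.png

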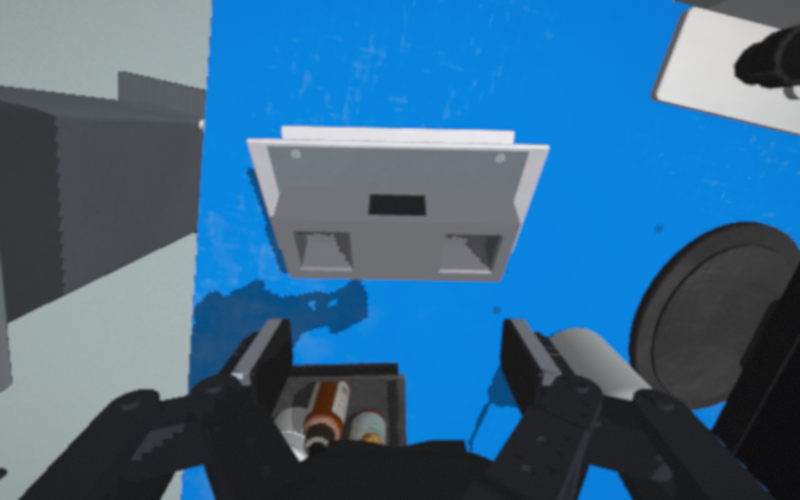

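Emit:
{"fn": "arm_command", "kwargs": {"gripper": [0.95, 0.95, 0.95, 0.95], "translation": [[2, 0, 28], [2, 0, 28], [2, 0, 14], [0, 0, 0]], "roll": [0.4, 0.4, 0.4, 0]}}

```text
t: 25.35
eef_pos: [0.5078, 0.0979, 0.087]
tcp_rot: [-0.002, 0.639, 0.769, -0.003]
force: [-0.1, -0.6, -0.3]
width: 0.949
```

```bash
python3 carm.py w30.png
```

```text
25.45 [0.51040959 0.09868915 0.09006462] 10.520563127247268 0.953060149505245
carrier top 12442 0.03382012304420276 ((-0.4430255889892578, -0.1349945068359375), (150.8657989501953, 59.67396926879883), 89.89169311523438)
[[1, 0, 10], [1, 0, 10], [2, 0, 10], [1, 0, 10], [2, 0, 9]] [np.float64(-0.1), np.float64(-0.1), np.float64(-0.1), np.float64(-0.1), np.float64(-0.1)]
end [0.51   0.1058 0.0419] from [0.5113 0.0989 0.0909] yaw 10.5
```

View pics/w30.png

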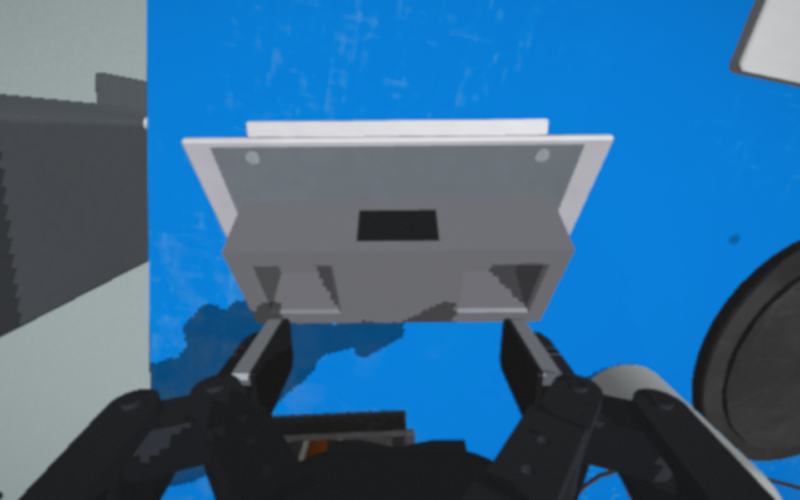

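Emit:
{"fn": "arm_command", "kwargs": {"gripper": [0.95, 0.95, 0.95, 0.95], "translation": [[4, 0, 10], [3, 0, 10], [0, 0, 8], [0, 0, 0]], "roll": [-0.2, -0.2, 0, 0]}}

```text
t: 25.83
eef_pos: [0.5087, 0.1057, 0.0608]
tcp_rot: [-0.001, 0.637, 0.771, -0.001]
force: [-0.2, 1.0, 0.8]
width: 0.949
```

```bash
python3 carm.py w31.png
```

```text
25.9333 [0.50950721 0.10597087 0.06196303] 10.891453787663098 0.9514500232416052
carrier top 13788 0.03386119137260636 ((0.034435272216796875, -0.3840789794921875), (151.09600830078125, 58.639976501464844), 89.89351654052734)
[[0, 0, 4], [0, 0, 4], [0, 0, 4], [0, 0, 4], [-1, 0, 5]] [np.float64(-0.0), np.float64(-0.0), np.float64(-0.0), np.float64(-0.1), np.float64(-0.0)]
end [0.5101 0.1051 0.0414] from [0.5099 0.1061 0.0624] yaw 10.88
```

View pics/w31.png

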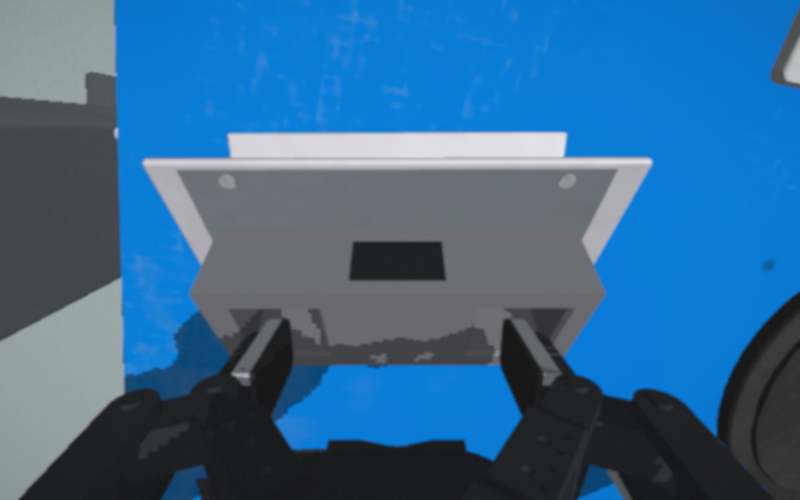

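Emit:
{"fn": "arm_command", "kwargs": {"gripper": [0.95, 0.95, 0.95, 0.95, 0.95], "translation": [[0, 0, 5], [0, 0, 5], [0, 0, 4], [0, 0, 0], [0, 0, 0]], "roll": [0, 0, 0, 0, 0]}}

```text
t: 26.4
eef_pos: [0.5096, 0.1059, 0.0481]
tcp_rot: [-0.0, 0.637, 0.771, -0.0]
force: [-0.6, 0.6, -0.2]
width: 0.949
```

```bash
python3 carm.py w32.png
```

```text
26.5 [0.50997575 0.10602164 0.0484536 ] 10.868464543731603 0.9487434233494798
carrier top 16592 0.03387126828031445 ((-0.2274951934814453, -0.1548309326171875), (151.34393310546875, 59.275272369384766), 89.82793426513672)
[[0, 0, 1], [0, 0, 1], [0, 0, 2], [0, 0, 1], [0, -1, 2]] [np.float64(-0.0), np.float64(-0.0), np.float64(-0.0), np.float64(-0.1), np.float64(-0.0)]
end [0.5091 0.1058 0.0415] from [0.51   0.106  0.0485] yaw 10.87
```

View pics/w32.png

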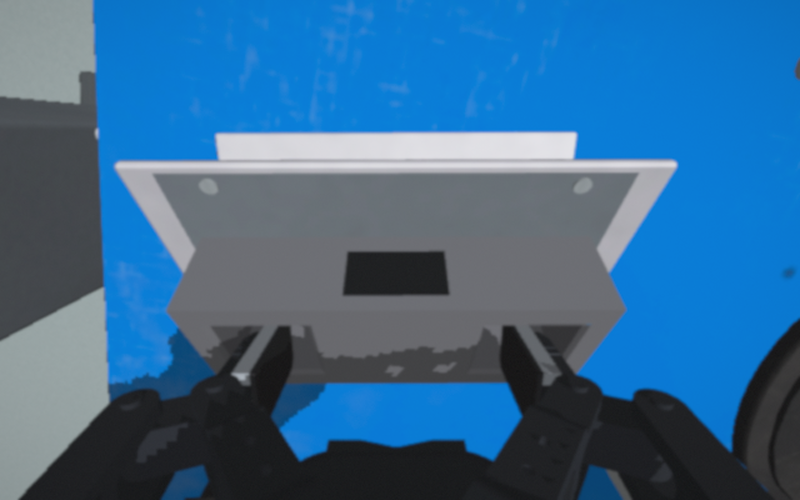

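Emit:
{"fn": "arm_command", "kwargs": {"gripper": [0.95, 0.95, 0.85, 0.7, 0.6], "translation": [[0, 0, 3], [0, 0, 2], [0, 0, 0], [0, 0, 0], [0, 0, 0]], "roll": [0, 0, 0, 0, 0], "force": 40}}

```text
t: 26.97
eef_pos: [0.5101, 0.106, 0.0435]
tcp_rot: [0.0, 0.637, 0.771, 0.0]
force: [-0.4, -0.3, 0.1]
width: 0.71
```

Emit:
{"fn": "arm_command", "kwargs": {"gripper": [0.6, 0.6, 0.6], "translation": [[0, 0, 0], [0, 0, 0], [0, 0, 0]], "roll": [0, 0, 0]}}

```text
t: 27.22
eef_pos: [0.5101, 0.106, 0.0435]
tcp_rot: [0.0, 0.637, 0.771, 0.0]
force: [0.9, 0.0, 1.6]
width: 0.714
```

```bash
python3 carm.py w33.png
```

```text
27.3167 [0.51006352 0.10597392 0.04354049] 10.870556599060254 0.7120033826618256
carrier top 17017 0.03387166799844795 ((-0.03789329528808594, 0.012603759765625), (59.060386657714844, 151.3435821533203), 0.06254643946886063)
[[0, 0, 0], [0, 0, 0], [0, 0, 1], [0, 0, 0], [0, -1, 1]] [np.float64(-0.0), np.float64(-0.0), np.float64(-0.0), np.float64(-0.1), np.float64(-0.0)]
end [0.5091 0.1058 0.0416] from [0.5101 0.106  0.0436] yaw 10.87
```

View pics/w33.png

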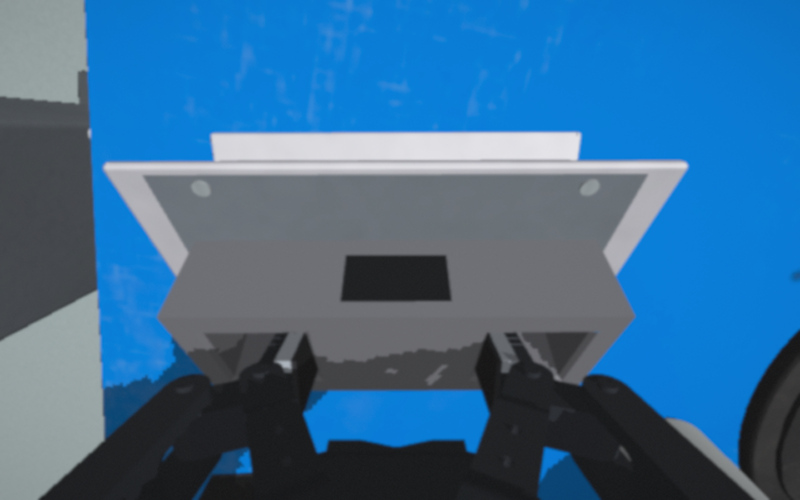

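Emit:
{"fn": "arm_command", "kwargs": {"gripper": [0.6, 0.6, 0.6, 0.6, 0.6], "translation": [[0, 0, -5], [0, 0, -15], [0, 0, -25], [-15, 0, -5], [-30, 0, 0]], "roll": [0, 0, 0, 0, 0]}}

```text
t: 27.78
eef_pos: [0.5191, 0.0664, 0.096]
tcp_rot: [0.0, 0.634, 0.773, 0.002]
force: [0.9, -0.3, -2.2]
width: 0.709
```

Emit:
{"fn": "arm_command", "kwargs": {"gripper": [0.6, 0.6, 0.6, 0.6, 0.6], "translation": [[-33, 0, 0], [-25, 0, 20], [0, 0, 25], [0, 0, 25], [0, 0, 0]], "roll": [0, 0, 0, 0, 0]}}

```text
t: 28.2
eef_pos: [0.5254, 0.0032, 0.0194]
tcp_rot: [-0.003, 0.638, 0.77, -0.003]
force: [-1.5, 0.5, -3.0]
width: 0.705
```

```bash
cat > lv.py <<'E'
from h import *
import sys
T,s=tcp(); p=capture("wrist"); up(p["img"],0,0,640,400,"pics/"+sys.argv[1]); w=cloud(p,T)
print(s["t"],T[:3,3].round(4),yaw(T).round(2),round(s["width"],3),s["force"].round(1))
tl=(w-T[:3,3])@T[:3,:3]*1000
im=p["img"].astype(int); g=(np.abs(im[:,:,0]-im[:,:,2])<25)&(im[:,:,0]>60)
m=(np.abs(tl[:,:,1])<22)&(tl[:,:,0]>-8)&(tl[:,:,0]<35)&(tl[:,:,2]<25)&(tl[:,:,2]>-60)&g
q=tl[m]; 
rng=np.random.default_rng(0); b=None
for i in range(400):
    a=q[rng.choice(len(q),3,0)]; n=np.cross(a[1]-a[0],a[2]-a[0]); L=np.linalg.norm(n)
    if L<20: continue
    n/=L; n*=-np.sign(n[2])
    if -n[2]<.0 and False: continue
    if abs(n[2])<.75: continue
    k=np.abs((q-a[0])@n)<1.2
    if b is None or k.sum()>b[0]: b=(k.sum(),k)
cc=q[b[1]]; mm=cc.mean(0); n=np.linalg.svd(cc-mm,full_matrices=False)[2][2]; n*=-np.sign(n[2])
print("top plane n(tool)",n.round(3),"pitch about jaw",np.degrees(np.arctan2(-n[0],-n[2])).round(1),len(cc),len(q),"mean",mm.round(1),"x range",np.percentile(cc[:,0],[1,99]).round(1))
E
python3 lv.py w34.png
```

```text
28.2 [0.5254 0.0032 0.0194] 10.75 0.705 [-1.5  0.5 -3. ]
top plane n(tool) [-0.49   0.    -0.872] pitch about jaw 29.4 4498 6351 mean [  9.7   0.1 -43.1] x range [-7.5 23.1]
```

View pics/w34.png

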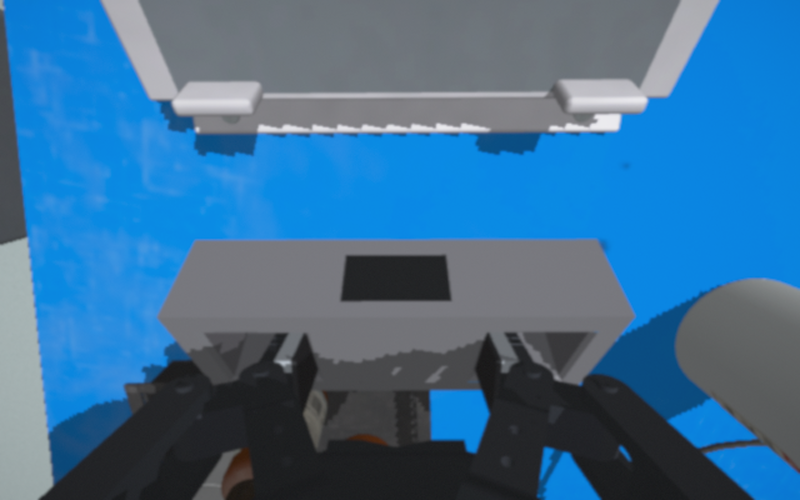

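```bash
python3 - <<'E'
from h import *
T,s=tcp(); p=capture("wrist"); w=cloud(p,T)
for u,v in ((300,101),(300,104),(200,100),(440,100),(400,110),(250,110)): print(u,v,w[v,u].round(4),((w[v,u]-T[:3,3])@T[:3,:3]*1000).round(0))
E
```

```text
300 101 [0.5027 0.0809 0.005 ] [80. -9. 17.]
300 104 [0.5029 0.0793 0.0041] [78. -9. 17.]
200 100 [0.4491 0.0711 0.0049] [ 80. -63.  17.]
440 100 [0.5774 0.0957 0.0046] [80. 67. 17.]
400 110 [ 5.586e-01  8.680e-02 -1.000e-04] [75. 47. 21.]
250 110 [0.4757 0.0709 0.0011] [ 75. -37.  21.]
```

Emit:
{"fn": "arm_command", "kwargs": {"gripper": [0.6, 0.6, 0.6, 0.6, 0.6], "translation": [[0, 0, 5], [0, 0, 3], [0, 0, 2], [0, 0, 2], [0, 0, 0]], "roll": [0, 0, 0, 0, 0], "force": 20}}

```text
t: 28.72
eef_pos: [0.5294, 0.0048, 0.0115]
tcp_rot: [0.0, 0.637, 0.771, -0.0]
force: [0.6, 0.7, -1.8]
width: 0.71
```

Emit:
{"fn": "arm_command", "kwargs": {"gripper": [0.6, 0.6, 0.6], "translation": [[0, 0, 2], [0, 0, 2], [0, 0, 1]], "roll": [0, 0, 0]}}

```text
t: 28.97
eef_pos: [0.5297, 0.005, 0.0074]
tcp_rot: [0.0, 0.637, 0.771, -0.0]
force: [-6.5, -0.7, 19.9]
width: 0.711
```

Emit:
{"fn": "arm_command", "kwargs": {"gripper": [0.6, 0.6, 0.6], "translation": [[1, 0, 1], [1, 0, 1], [2, 0, 1]], "roll": [0, 0, 0]}}

```text
t: 29.22
eef_pos: [0.5293, 0.0076, 0.0061]
tcp_rot: [0.002, 0.637, 0.771, -0.001]
force: [-8.5, -1.8, 26.7]
width: 0.714
```

Emit:
{"fn": "arm_command", "kwargs": {"gripper": [0.6, 0.6, 0.6, 0.6], "translation": [[2, 0, 0], [2, 0, 1], [2, 0, 1], [2, 0, 1]], "roll": [0, 0, 0, 0]}}

```text
t: 29.55
eef_pos: [0.5278, 0.0149, 0.0023]
tcp_rot: [0.002, 0.637, 0.771, -0.001]
force: [-5.1, -4.0, 17.3]
width: 0.71
```

```bash
python3 lv.py w35.png
```

```text
29.55 [0.5278 0.0149 0.0023] 10.85 0.71 [-5.1 -4.  17.3]
top plane n(tool) [-0.298  0.002 -0.955] pitch about jaw 17.3 5614 7881 mean [  9.5  -0.  -42.8] x range [-7.5 23.9]
```

Emit:
{"fn": "arm_command", "kwargs": {"gripper": [0.6, 0.6, 0.6, 0.6, 0.6], "translation": [[2, 0, 1], [2, 0, 1], [2, 0, 1], [1, 0, 1], [1, 0, 1]], "roll": [0, 0, 0, 0, 0]}}

```text
t: 30.02
eef_pos: [0.5262, 0.0229, -0.0031]
tcp_rot: [0.002, 0.637, 0.771, -0.001]
force: [-4.8, -2.5, 13.8]
width: 0.708
```

```bash
python3 lv.py w36.png
```

```text
30.0167 [ 0.5262  0.0229 -0.0031] 10.85 0.708 [-4.8 -2.5 13.8]
top plane n(tool) [-0.115 -0.001 -0.993] pitch about jaw 6.6 6183 7797 mean [  9.1   0.  -42.1] x range [-7.6 24. ]
```

Emit:
{"fn": "arm_command", "kwargs": {"gripper": [0.6, 0.6, 0.6, 0.6, 0.6], "translation": [[1, 0, 1], [1, 0, 1], [1, 0, 1], [0, 0, 1], [0, 0, 0]], "roll": [0, 0, 0, 0, 0]}}

```text
t: 30.48
eef_pos: [0.5254, 0.027, -0.007]
tcp_rot: [0.001, 0.637, 0.771, -0.001]
force: [-4.7, -1.5, 14.3]
width: 0.707
```

```bash
python3 lv.py w37.png
```

```text
30.4833 [ 0.5254  0.027  -0.007 ] 10.91 0.707 [-4.7 -1.5 14.3]
top plane n(tool) [-0.004  0.001 -1.   ] pitch about jaw 0.2 6503 7721 mean [  8.7   0.  -41.7] x range [-7.7 23.8]
```

View pics/w37.png

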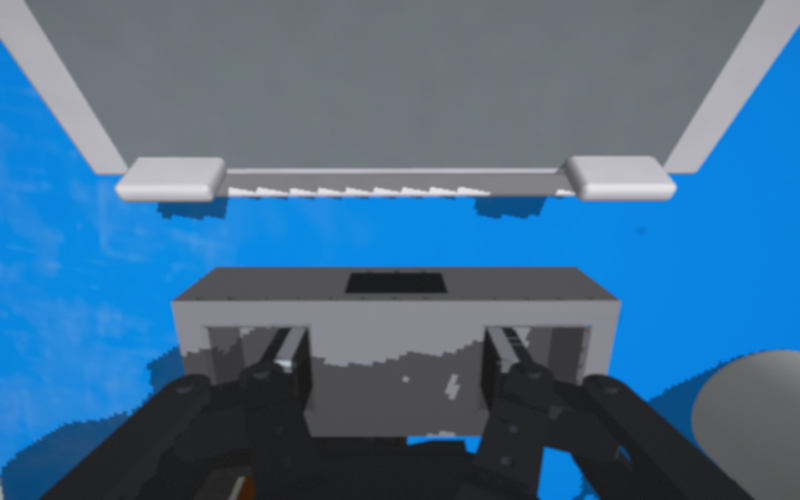

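Emit:
{"fn": "arm_command", "kwargs": {"gripper": [0.6, 0.6, 0.6, 0.6, 0.6], "translation": [[0, 0, -3], [0, 0, -10], [0, 0, -38], [0, 0, -40], [0, 0, -40]], "roll": [0, 0, 0, 0, 0], "force": 45}}

```text
t: 30.95
eef_pos: [0.5239, 0.028, 0.1236]
tcp_rot: [-0.001, 0.637, 0.771, -0.0]
force: [0.2, -0.8, -1.1]
width: 0.711
```

```bash
cat > ext.py <<'E'
from h import *
T,s=tcp(); p=capture("wrist"); w=cloud(p,T); tl=(w-T[:3,3])@T[:3,:3]*1000
im=p["img"].astype(int); g=(np.abs(im[:,:,0]-im[:,:,2])<25)&(im[:,:,0]>50)
f=tl[g&(np.abs(tl[:,:,2]+41.7)<3)&(tl[:,:,0]>-12)&(tl[:,:,0]<40)&(np.abs(tl[:,:,1])<90)]
print("top x",np.percentile(f[:,0],[98,99.5,100]).round(1),"y",[np.percentile(f[f[:,0]>13][:,1],k).round(1) for k in(0,.5,1,99,99.5,100)],"z",np.median(f[:,2]).round(2))
e=[]
for y0 in range(-65,66,5):
    k=f[np.abs(f[:,1]-y0)<2.5]
    if len(k)>5:e.append((y0,k[:,0].max()))
e=np.array(e); print("front edge slope deg",np.degrees(np.polyfit(e[:,0],e[:,1],1)[0]).round(2),"x0",np.polyfit(e[:,0],e[:,1],1)[1].round(1))
E
python3 -c "
from h import *
capture('wrist')"; python3 lv.py w38.png; python3 ext.py; python3 - <<'E'
from h import *
plan((.443,-.4046,.12),-94.16,17)
E
```

```text
31.0 [0.5291 0.0294 0.1313] 10.97 0.708 [1.5 1.2 2.5]
top plane n(tool) [-0.014 -0.    -1.   ] pitch about jaw 0.8 6430 7769 mean [  8.6  -0.  -41.8] x range [-7.6 23.7]
top x [23.7 24.  24.6] y [np.float64(-74.8), np.float64(-73.5), np.float64(-72.9), np.float64(73.4), np.float64(74.2), np.float64(75.6)] z -41.68
front edge slope deg 0.06 x0 24.2
[[-24, -10, 0], [-25, -7, 0], [-26, -4, 0], [-26, -2, 0], [-26, 1, 0]] [np.float64(6.2), np.float64(6.2), np.float64(6.2), np.float64(6.2), np.float64(6.2)]
[[-26, 4, 0], [-25, 7, 0], [-24, 10, 1], [-23, 12, 0], [-21, 14, 1]] [np.float64(6.2), np.float64(6.2), np.float64(6.2), np.float64(6.2), np.float64(6.2)]
[[-20, 17, 0], [-18, 19, 1], [-16, 20, 0], [-13, 22, 1], [-11, 23, 0]] [np.float64(6.1), np.float64(6.2), np.float64(6.1), np.float64(6.2), np.float64(6.1)]
[[-8, 24, 1], [-6, 26, 0]] [np.float64(6.2), np.float64(6.1)]
end [ 0.4432 -0.4048  0.1204] from [0.5276 0.0278 0.1259] yaw 10.86
```

View pics/w38.png

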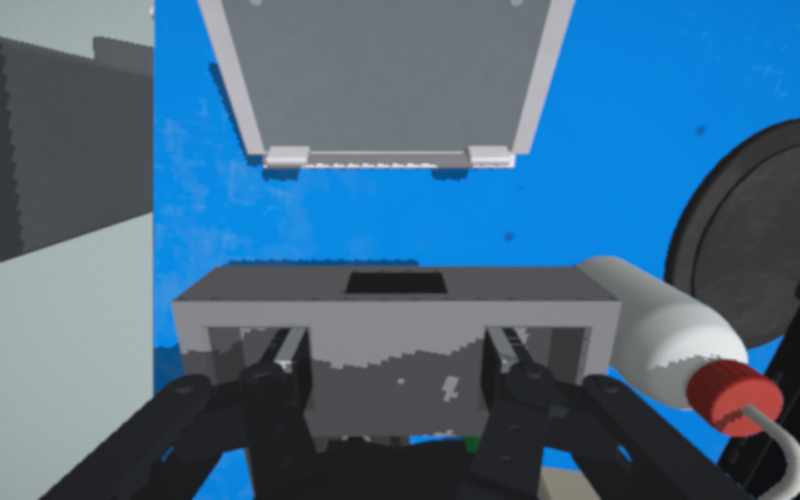

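Emit:
{"fn": "arm_command", "kwargs": {"gripper": [0.6, 0.6, 0.6, 0.6, 0.6], "translation": [[-24, -10, 0], [-25, -7, 0], [-26, -4, 0], [-26, -2, 0], [-26, 1, 0]], "roll": [6.2, 6.2, 6.2, 6.2, 6.2]}}

```text
t: 31.52
eef_pos: [0.4975, -0.1015, 0.1211]
tcp_rot: [-0.001, 0.821, 0.57, -0.001]
force: [0.1, -0.2, -2.2]
width: 0.707
```

Emit:
{"fn": "arm_command", "kwargs": {"gripper": [0.6, 0.6, 0.6, 0.6, 0.6], "translation": [[-26, 4, 0], [-25, 7, 0], [-24, 10, 0], [-23, 12, 0], [-21, 14, 0]], "roll": [6.2, 6.2, 6.2, 6.2, 6.2]}}

```text
t: 31.93
eef_pos: [0.473, -0.2285, 0.121]
tcp_rot: [-0.001, 0.944, 0.33, -0.001]
force: [-0.6, 0.0, -3.0]
width: 0.709
```

Emit:
{"fn": "arm_command", "kwargs": {"gripper": [0.6, 0.6, 0.6, 0.6, 0.6], "translation": [[-20, 17, 0], [-18, 19, 0], [-16, 20, 0], [-13, 22, 0], [-11, 23, 0]], "roll": [6.2, 6.2, 6.2, 6.2, 6.2]}}

```text
t: 32.35
eef_pos: [0.4483, -0.3546, 0.1207]
tcp_rot: [-0.001, 0.998, 0.066, -0.001]
force: [-0.3, -0.1, -2.7]
width: 0.711
```

Emit:
{"fn": "arm_command", "kwargs": {"gripper": [0.6, 0.6, 0.6, 0.6], "translation": [[-8, 24, 0], [-6, 26, 0], [0, 0, 15], [0, 0, 0]], "roll": [6.2, 6.0, 0, 0]}}

```text
t: 32.68
eef_pos: [0.4364, -0.4059, 0.1036]
tcp_rot: [-0.002, 0.999, -0.04, -0.003]
force: [-0.5, 1.1, -2.8]
width: 0.711
```

```bash
python3 -c "
from h import *
capture('wrist')"; python3 lv.py w39.png;python3 ext.py; python3 - <<'E'
from h import *
plan((.4425,-.4047,.05),-94.16,3)
E
```

```text
32.7333 [ 0.4376 -0.4041  0.1045] -94.4 0.715 [-0.2  0.5 -2.9]
top plane n(tool) [-0.009  0.002 -1.   ] pitch about jaw 0.5 6359 7776 mean [  8.5   0.  -41.8] x range [-7.5 23.3]
top x [23.3 23.5 24.2] y [np.float64(-75.8), np.float64(-74.1), np.float64(-73.3), np.float64(72.6), np.float64(73.3), np.float64(74.7)] z -41.75
front edge slope deg 0.1 x0 23.7
[[1, 0, 19], [1, 1, 19], [1, 0, 18]] [np.float64(-0.0), np.float64(-0.0), np.float64(-0.1)]
end [ 0.4427 -0.4045  0.0504] from [ 0.4398 -0.4035  0.1064] yaw -94.23
```

View pics/w39.png

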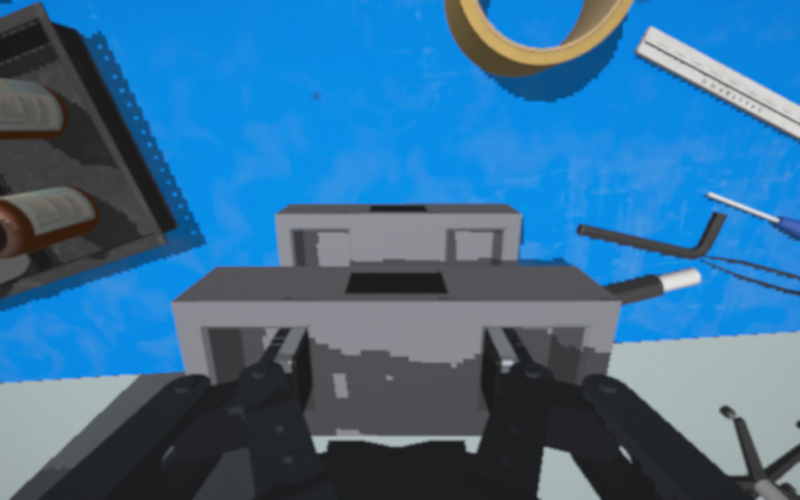

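Emit:
{"fn": "arm_command", "kwargs": {"gripper": [0.6, 0.6, 0.6, 0.6], "translation": [[1, 0, 18], [1, 1, 18], [1, 0, 14], [0, 0, 0]], "roll": [0, 0, 0, 0]}}

```text
t: 33.17
eef_pos: [0.4417, -0.404, 0.0546]
tcp_rot: [-0.002, 0.999, -0.037, -0.002]
force: [-0.3, 0.5, -2.1]
width: 0.707
```

```bash
cat > cmp.py <<'E'
from h import *
import sys
T,s=tcp(); p=capture("wrist"); up(p["img"],0,0,640,400,"pics/"+sys.argv[1]); w=cloud(p,T); tl=(w-T[:3,3])@T[:3,:3]*1000
print(s["t"],T[:3,3].round(4),yaw(T).round(2),s["force"].round(1))
im=p["img"].astype(int); g=(np.abs(im[:,:,0]-im[:,:,2])<25)&(im[:,:,0]>50)
for nm,mk in (("held top",np.abs(tl[:,:,2]+41.7)<3),("lower top",np.abs(w[:,:,2]-.0345)<.003)):
    f=tl[g&mk&(tl[:,:,0]>-12)&(tl[:,:,0]<60)&(np.abs(tl[:,:,1])<90)]
    if len(f)<50: print(nm,len(f)); continue
    e=[]
    for y0 in range(-65,66,5):
        k=f[np.abs(f[:,1]-y0)<2.5]
        if len(k)>5:e.append((y0,k[:,0].max()))
    e=np.array(e); a=np.polyfit(e[:,0],e[:,1],1); k=f[f[:,0]>a[1]-6]
    print(nm,len(f),"edge x0",a[1].round(1),"slope",np.degrees(a[0]).round(2),"y",np.percentile(k[:,1],[0,.5,99.5,100]).round(1))
E
python3 -c "
from h import *
capture('wrist')"; python3 cmp.py w40.png
```

```text
33.2167 [ 0.4423 -0.4046  0.056 ] -94.24 [-0.  -0.4 -2.1]
held top 17620 edge x0 23.7 slope -0.04 y [-75.4 -74.1  72.9  74.4]
lower top 4339 edge x0 24.9 slope 0.01 y [-74.1 -73.   73.4  74.5]
```

View pics/w40.png

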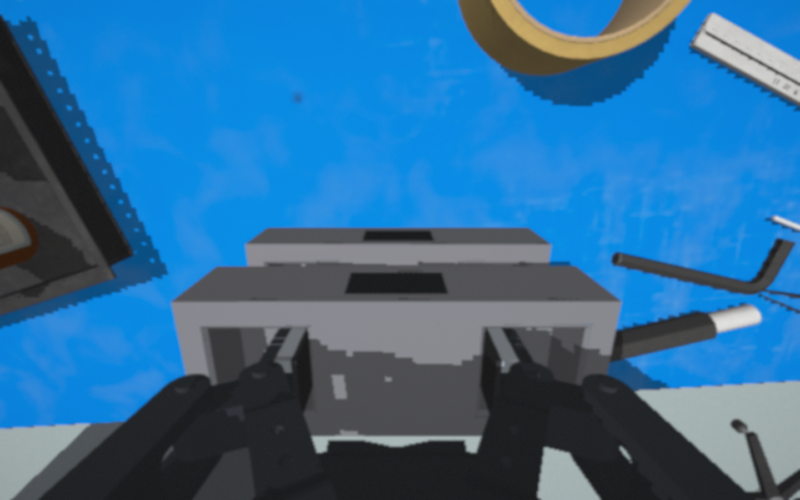

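Emit:
{"fn": "arm_command", "kwargs": {"gripper": [0.6, 0.6, 0.6, 0.6, 0.6], "translation": [[1, 0.5, 10], [0, 0, 8], [0, 0, 4], [0, 0, 2], [0, 0, 0]], "roll": [0, 0, 0, 0, 0]}}

```text
t: 33.68
eef_pos: [0.4436, -0.4067, 0.0328]
tcp_rot: [-0.0, 0.999, -0.038, -0.0]
force: [-0.6, -0.4, -1.6]
width: 0.711
```

```bash
python3 cmp.py w41.png
```

```text
33.6833 [ 0.4436 -0.4067  0.0328] -94.34 [-0.6 -0.4 -1.6]
held top 17648 edge x0 23.7 slope -0.01 y [-75.5 -73.9  73.   74.3]
lower top 1372 edge x0 23.6 slope 0.13 y [-75.9 -75.   71.8  72.9]
```

Emit:
{"fn": "arm_command", "kwargs": {"gripper": [0.6, 0.6, 0.6, 0.6], "translation": [[0, -1, 2], [0, 0, 1], [0, 0, 1], [0, 0, 0]], "roll": [0, 0, 0, 0]}}

```text
t: 34.07
eef_pos: [0.444, -0.406, 0.0294]
tcp_rot: [0.0, 0.999, -0.038, -0.0]
force: [0.4, 0.2, -2.9]
width: 0.711
```

Emit:
{"fn": "arm_command", "kwargs": {"gripper": [0.6, 0.6], "translation": [[0, 0, 1], [0, 0, 0]], "roll": [0, 0]}}

```text
t: 34.23
eef_pos: [0.4441, -0.406, 0.0284]
tcp_rot: [0.0, 0.999, -0.038, 0.0]
force: [-0.5, 0.0, -1.3]
width: 0.711
```

```bash
python3 cmp.py w42.png
```

```text
34.2333 [ 0.4441 -0.406   0.0284] -94.33 [-0.5  0.  -1.3]
held top 17643 edge x0 23.7 slope -0.03 y [-75.1 -74.   73.   73.9]
lower top 660 edge x0 23.6 slope 0.01 y [-74.5 -73.6  71.9  72.8]
```

Aligned to within about 1 mm. Lowering onto contact.

Emit:
{"fn": "arm_command", "kwargs": {"gripper": [0.6, 0.6], "translation": [[0, 0, 1], [0, 0, 0]], "roll": [0, 0]}}

```text
t: 34.45
eef_pos: [0.4442, -0.4062, 0.0275]
tcp_rot: [0.0, 0.999, -0.038, 0.0]
force: [0.0, -0.0, -1.8]
width: 0.709
```

Emit:
{"fn": "arm_command", "kwargs": {"gripper": [0.6, 0.6], "translation": [[0, 0, 1], [0, 0, 0]], "roll": [0, 0]}}

```text
t: 34.62
eef_pos: [0.4443, -0.4062, 0.0273]
tcp_rot: [0.0, 0.999, -0.038, 0.0]
force: [-1.3, 1.5, 4.2]
width: 0.711
```

Emit:
{"fn": "arm_command", "kwargs": {"gripper": [0.6, 0.75, 0.85, 0.9, 0.9], "translation": [[0, 0, 0.5], [0, 0, 0], [0, 0, 0], [0, 0, 0], [0, 0, 0]], "roll": [0, 0, 0, 0, 0]}}

```text
t: 35.03
eef_pos: [0.4441, -0.4061, 0.0259]
tcp_rot: [0.0, 0.999, -0.038, 0.0]
force: [-0.4, -0.3, 0.2]
width: 0.898
```

Emit:
{"fn": "arm_command", "kwargs": {"gripper": [0.9, 0.9, 0.9, 0.9, 0.9], "translation": [[0, 0, -8], [0, 0, -12], [0, 0, -25], [0, 0, -40], [0, 0, -40]], "roll": [0, 0, 0, 0, 0]}}

```text
t: 35.45
eef_pos: [0.4435, -0.4052, 0.1523]
tcp_rot: [-0.001, 0.999, -0.038, -0.001]
force: [-0.5, -0.1, -0.4]
width: 0.904
```

Emit:
{"fn": "arm_command", "kwargs": {"gripper": [0.9, 0.9, 0.9], "translation": [[-30, 0, -20], [-30, 0, -10], [0, 0, 0]], "roll": [0, 0, 0]}}

```text
t: 35.7
eef_pos: [0.38, -0.4036, 0.1847]
tcp_rot: [0.003, 0.999, -0.04, -0.0]
force: [-1.6, -0.7, -0.6]
width: 0.9
```

```bash
cat > fin.py <<'E'
from h import *
capture("wrist")
T,s=tcp(); p=capture("wrist"); up(p["img"],0,0,640,400,"pics/w43.png"); w=cloud(p,T); print(s["t"],s["force"],T[:3,3])
q=w.reshape(-1,3); q=q[~np.isnan(q[:,0])]
e=q[np.all((q>[.38,-.52,.062])&(q<[.5,-.3,.076]),1)]
print("stack top",len(e),cv2.minAreaRect((e[:,:2]*1000).astype(np.float32)),np.median(e[:,2]),e[:,2].std())
e=q[np.all((q>[.38,-.52,.03])&(q<[.5,-.3,.0375]),1)]
if len(e)>30: print("lower",len(e),cv2.minAreaRect((e[:,:2]*1000).astype(np.float32)))
p=capture("top"); w=cloud(p); up(p["img"],150,100,500,290,"pics/top_f.png")
q=w.reshape(-1,3); q=q[~np.isnan(q[:,0])]
box=lambda lo,hi:q[np.all((q>lo)&(q<hi),1)]
t=box([.40,-.27,.022],[.6,-.01,.034]); r=cv2.minAreaRect((t[:,:2]*1000).astype(np.float32)); print("tray rim",r)
e=box([.38,-.52,.06],[.5,-.3,.078]); print("stack top (topcam)",cv2.minAreaRect((e[:,:2]*1000).astype(np.float32)),np.median(e[:,2]))
c=np.array(r[0])/1000; a=np.radians(r[2]); tx=np.array([np.cos(a),np.sin(a)]); ty=np.array([-tx[1],tx[0]])
b=box([.40,-.27,.085],[.6,-.01,.115]); lb=cv2.connectedComponents
from scipy.cluster.hierarchy import fcluster,linkage
k=fcluster(linkage(b[:,:2]),.012,"distance")
for i in set(k):
    g=b[k==i]; lo=box([*(g.mean(0)[:2]-.012),.06],[*(g.mean(0)[:2]+.012),.08]); d=(g.mean(0)[:2]-c); print("bulb",len(g),g.mean(0).round(4),"tray local",(d@tx).round(3),(d@ty).round(3),g[:,2].max().round(3))
cn=box([.42,-.16,.045],[.49,-.08,.065]); print("can",(cn.min(0)/2+cn.max(0)/2).round(4))
p=capture("side"); up(p["img"],180,130,480,330,"pics/s_f.png")
E
python3 fin.py
```

```text
35.75 [ 0.37753833 -1.10717233 -0.7730077 ] [ 0.38193338 -0.40323597  0.18364357]
stack top 8318 ((440.1509704589844, -404.7403564453125), (150.69261169433594, 56.457908630371094), 85.95980072021484) 0.06862262482245857 0.0009758593177694321
tray rim ((499.6042175292969, -140.58206176757812), (141.8982696533203, 209.92552185058594), 13.657160758972168)
stack top (topcam) ((438.09912109375, -406.4696044921875), (150.5123748779297, 56.058895111083984), 85.7327880859375) 0.06848158109430424
bulb 23 [ 0.4819 -0.0683  0.0998] tray local -0.0 0.074 0.105
bulb 22 [ 0.5249 -0.1006  0.0993] tray local 0.034 0.033 0.104
bulb 21 [ 0.4774 -0.1862  0.1004] tray local -0.032 -0.039 0.105
bulb 22 [ 0.5414 -0.1868  0.1003] tray local 0.03 -0.055 0.107
can [ 0.46   -0.1117  0.0547]
```

View pics/w43.png

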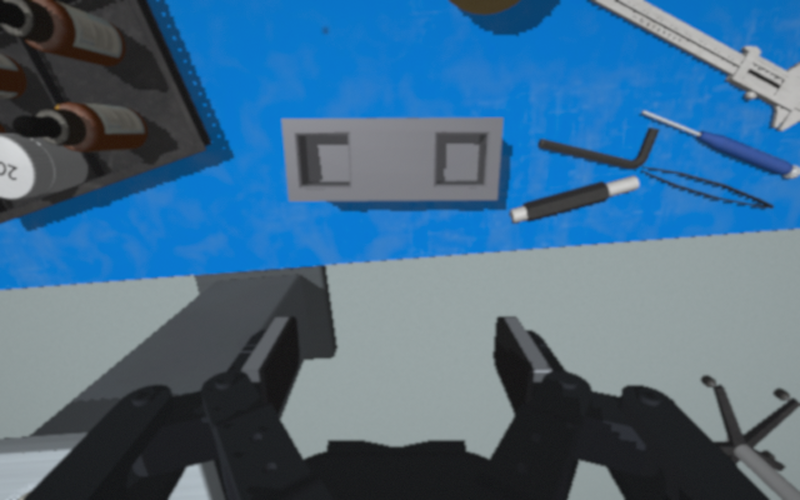

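View pics/top_f.png

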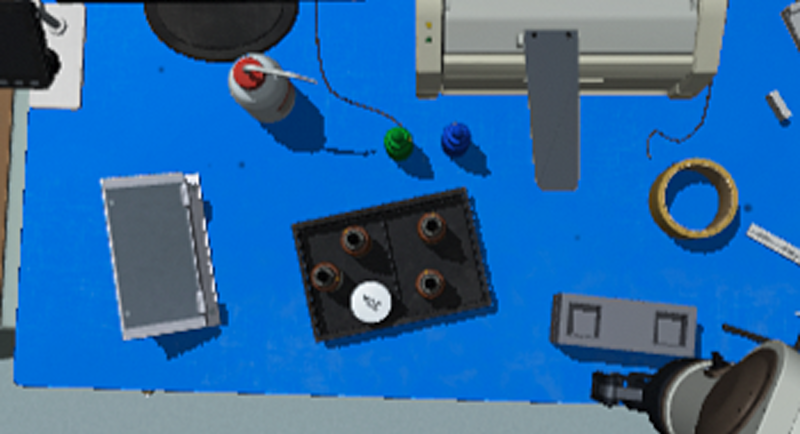

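View pics/s_f.png

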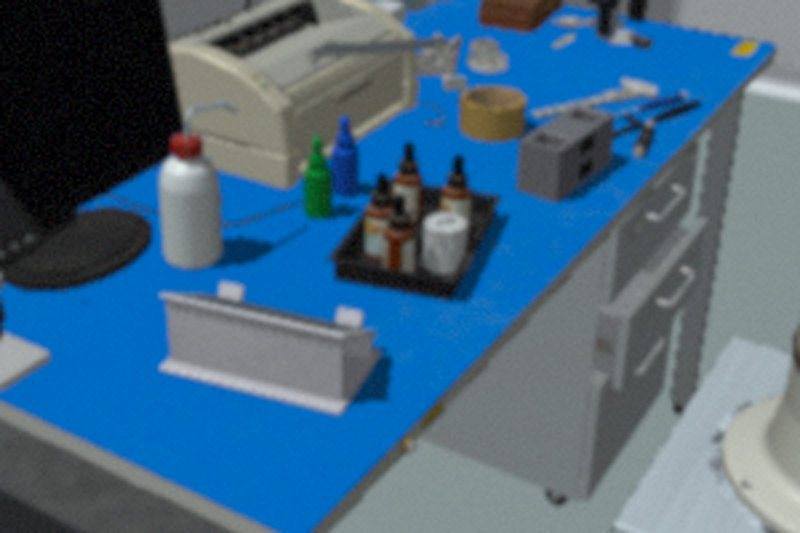

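```bash
python3 - <<'E'
from station import workorder,telemetry
print(workorder.close_job(), telemetry.get_state()["t"])
E
```

```text
the job is handed in; nothing more can be done
the job is handed in; nothing more can be done
```

The job is done and was handed in at about 36 s of the 72 s allowed; the hand-in reports no verdict.

**What I did**
- **Bottles:** I drew each one out of its pocket along its lean. I turned it upright in the grip by pressing its foot against the fixed stand's side. I set bottle_a down in the +y half and bottle_b in the -y half.
- **Carrier:** I gripped the emptied carrier by its solid middle, with the fingers in the two pockets. I levelled it against the desk, then set it right way up on the empty carrier.

**Last checks**
- **Bottles:** all four in the tray stand upright, with tops at 104–107 mm. bottle_a is at tray x 0, y +74 mm and bottle_b at x +30, y -55 mm. The tray, bottle_c and bottle_d moved by less than about 0.5 mm.
- **Stack:** its top is level at 68.5 mm. It sits within about 1.5 mm and 0.2° of where the lower carrier was measured before stacking. The lower carrier itself could not be measured afterwards because the upper one hides it.
- **Bystanders:** the wash bottle and tape roll look unmoved in the top view; I did not measure them again.

**What disagreed or went wrong**
- **Fingertip position:** the real fingertips lie about 20 mm behind the stated TCP, not 17 mm ahead of it. My first close on bottle_a therefore came at cap height, and I corrected this from the wrist depth image.
- **Can:** my final numeric check of the can was spoiled by bottle_a's points falling in the search box. In the pictures the can is at the same pixel as before.
- **Setting down bottle_a:** the wrist read 32 N for a moment before I backed off. bottle_b touched down at about 4 N.

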